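# Fit an adjustable wrench to a mould nut by its worm and pull the nut tight

## Robot

A 6-joint arm with a two-finger parallel gripper is mounted at the origin on the work surface. World frame = base frame: x ahead of the robot, y to its left, z up, the work surface at z = 0. Lengths are in m, angles in rad, forces in N, time in s.
With the tool pointing down it reaches from about 0.325 to 0.75 m from the base axis. Payload 7.6 kg.
Tool frame: the origin (TCP) lies at the very end of the fingers, on their centre line; the grasp point (between the pads) lies 19 mm behind it; x points along the fingers, y is the direction in which the jaws open and shut, and the axes are right-handed (so a half turn about x gives the same grasp; the last joint's range is limited). The gripper opens to 85 mm and grips with 20 to 120 N. Pads are 22 mm wide; open, the fingers measure 114 mm over their backs; the gripper's body (76 mm by 85 mm) begins 54 mm behind the grasp point. The pads swing forward as they close: fully open they stand 13 mm farther back than shut.
Start: joints at [1.265, 0.052, 1.401, -0, 1.689, -0.07], TCP at [0.123, 0.51, 0.231] pointing down, gripper open.
Joint ranges: [-2.9, 2.9], [-0.91, 2.17], [0.12, 2.37], [-1.06, 4.2], [0.26, 2.73], [-2.93, 2.93]. Speed limits (rad/s): [2.57, 2.57, 3.01, 3.14, 3.14, 3.14].

## Interface

Orientations are given as a rotation vector (axis times angle).
In Python, from bench import get_state, get_image, finish_job, spot_in gives the robot as it stands.
- The arm moves only by the shell command python3 -m inch 'ROWS' [OPENING] [FORCE]. ROWS is JSON, a list that holds one entry, the list of rows, each a list of 6 numbers: the shift along the world's x, y, z as a fraction of full scale, then the turn, a rotation vector about the world's x, y, z as a fraction of full scale. A call has 1 to 12 rows; each row is the pose to reach, as a shift and turn from the pose commanded when the call began, turning the shorter way round; what a row does not reach only later rows make up. Full scale, the value 1, is 0.1 m for a shift and 2 pi rad for a turn. A row lasts 1/10 s, in which the tool goes at most 50 mm and 8.59 degrees, less where a joint would pass 70% of its speed; a pose out of reach is approached as far as the arm can. A call with a number of a shift or a turn outside -1 to 1 is refused whole. A call with a gripper value outside its range is refused whole. OPENING is the closure, from 0 (fully open) to 1 (shut), set as the call begins (- or left out, the last holds). The fingers move at their own pace and stop on an object; FORCE is the grip in N (left out, the last holds). Time passes only in rows, so rows that repeat a pose let the fingers close. It gives the time, the measured TCP pose, the force and the opening at its end, in the units of the state.
- get_state(): the state, without advancing time (a new reading comes with each control period).
- get_image(name): name is "scene" or "side" or "wrist"; returns a dict with "color" (384x512x3 uint8, red, green, blue), "mtx" (3x3 intrinsics, pixels), "dist_coeffs" ([k1, k2, p1, p2, k3] as OpenCV has them; the pictures are not rectified), "R" (3x3) and "t" (3): a world point X has camera coordinates R X + t. Camera axes: x right, y down, z forward; pixel columns grow to the right and rows downward; lengths in m; the calibration is good to about 2 mm. A picture is of the moment at which its call begins. There is no depth.
- finish_job(): hands the job in, once; it reports no verdict.
Trained networks look in a picture, given as the dict that the camera call returned (one of the last four; its "shot" number tells which), for a name from the list of things; names that differ only in an ending like _2 or _b are one class to them, and where a whole thing is asked for, a point or a joint stands for the part that bears it (a point fixed in the world has none). Each returns a list of dicts, best first, with "p" (0 to 1); they miss things now and then, are a little off and sometimes report something else, mostly with a low value. They report only what shows in the picture. A call takes as long as a camera call.
- spot_in(thing, picture): "position" ([x, y, z] in m, in world coordinates, good to about 4 mm: the middle of the surface that is visible of it).
The state is a dict: "t": time; "qpos": joint angles; "qvel": joint speeds; "joint_torque": joint torques, N m; "ee_pos": TCP position; "eef_rot": TCP orientation; "force": force on the tool from outside, world axes, zero at the start; "torque": the same for the moment, N m; "gripper_width": opening from 0.0 (shut) to 1.0 (fully open).
Only numpy, scipy, OpenCV 4.12 (cv2) and the standard library are available. Lean on these libraries where they do the work, as an engineer would, in place of code of your own. Each camera call takes 0.05 s, during which the arm holds its last target.

## Task

One nut of the clamped casting mould, the left one of the two on the robot's side, is still loose. Take the adjustable wrench by its handle, slide its open jaws onto that nut, roll the wrench's worm with a fingertip until the jaws just fit the nut, and only then swing the handle clockwise until the nut goes tight. Set the jaws by the worm alone, keep the fingers off the nut, leave the fitted wrench lying flat on the nut, and do not disturb the jar, the cups, the bottles or the cast slab.

Things in the scene. Friction and masses are not known exactly. Their poses are not given: they have to be found in the camera images.
- press: Clamped casting mould, fixed to the bench: steel bed 300 x 360 mm, white mould, flat dark grey top plate 260 (x) x 320 (y) mm, its upper face 70 mm above the bench. Origin on the bench under its centre; x to the far side, y left. Four studs at x = +-100, y = +-130 mm, each with a 30 mm hexagon nut, end 30 mm above the plate.
- nut_center (a point): Middle of the loose nut on its vertical axis, 8 mm above the plate; the nut at x = -100, y = +130 mm of the press: yellow zinc-plated hexagon, 30 mm across flats, 34.6 across corners, 16 high, on the plate without washer. The point's x axis is parallel to one pair of flats and turns with the nut; the other pairs are at +-60 degrees.
- nut_turn (a joint): Angle of the loose nut in rad, growing clockwise seen from above: 0 = tight, where it stops dead; it starts between -0.85 and -0.5. It takes about 0.5 N m to turn before that and does not rise or sink noticeably.
- nut_corner (a point): One upper corner of the loose nut, 17.3 mm from its axis.
- wrench: Adjustable wrench, bright steel, about 250 mm long and 0.6 kg, lying on the press plate. Origin on its underside, where the nut's axis comes when the nut is seated and the jaws fit. x runs along the jaw faces from the mouth (opens to -x, jaw tips at x = -19) to the handle side; z up. Head 12.5 mm thick, fixed jaw face at y = +15, throat at x = 18, head from y = -42 to 36, ends at x = 76.
- jaw: Moving jaw of the wrench on its -y side, 37 mm long, 12 mm thick; origin and axes as the wrench's, shifted with it. It slides along the wrench's y, driven by the worm only (self-locking: it resists about 130 N of direct push; some 20 N or more at mid-handle against the tight nut would spread it).
- jaw_slide (a joint): Position of the moving jaw in m: 0 = jaws 30 mm apart, positive = wider, e.g. 0.003 = 33 mm apart; starts between 0.0023 and 0.0040. Against the nut's flats it stops near 0.
- worm_center (a point): Centre of the worm, the knurled dark roller in the wrench head: 18 mm diameter, 20 long, axis along wrench y, at (44.5, -10, 9.6) mm of the wrench; top 18.6 mm above the plate, 6 proud of the head. A fingertip pressed on it (14 to 20 N) and dragged to wrench -x closes the jaws (0.44 mm per 10 mm of drag without slip; +x opens); rim drag about 6 N. Once the jaws fit it stops and the fingertip slips.
- handle_grip (a point): Mid-handle point, 130 mm from the wrench's origin, 5 mm above the plate; axes as the wrench's. The handle's centre line runs from the wrench's origin at -0.35 rad (20 degrees from x towards -y); handle from 74 to 227 mm along it, 24 to 27 mm wide, 10 mm thick from the underside up.
- flake_jar: Small amber jar with black lid, 40 mm diameter, 42 mm high, standing near the right edge of the press plate. Bystander; origin under its centre.
- mixing_cup: White plastic cup, 90 mm wide, 102 mm high, on the bench to the left. Bystander; origin under its centre.
- resin_bottle: Pale translucent bottle with white cap, 66 mm diameter, 170 mm high, on the left. Bystander; origin under its centre.
- small_cup: White plastic cup, 70 mm wide, 52 mm high, on the right. Bystander; origin under its centre.
- hardener_bottle: Amber bottle, 56 mm diameter, 140 mm high, on the right. Bystander; origin under its centre.
- cast_plaque: Cast slab with flowers, 75 x 140 x 9 mm, on the bench at the far right. Bystander; origin under its centre.

How it is judged:
On the way, in this order (a step that is already met when the one before it is completed fails the run):
1. the wrench lies flat with its jaws round the loose nut (horizontal distance between wrench and nut_center below 0.008 m and angle between wrench's own z axis and vertical below 0.1 rad and z of wrench in the frame of press below 0.075 m), for 0.1 s.
2. the jaws just fit the nut: no more than 31.5 mm apart on the 30 mm nut (all of step 1 and value of joint jaw_slide below 0.0015 m), for 0.2 s.
3. the nut has been turned tight with the fitted wrench (all of step 1 and value of joint jaw_slide below 0.002 m and value of joint nut_turn above -0.06 rad), for 0.2 s.
At the end, for the whole second after the job is handed in: The nut is tight (within 0.06 rad of its stop); the wrench lies flat and still on the press plate, its jaws round the nut within 8 mm of its seat and no more than 32 mm apart (all of step 3 and linear speed of wrench below 0.02 m/s); the robot touches nothing.
It fails at once if the nut is turned (corner moved over 4 mm) while the jaws are still more than 32 mm apart (distance of nut_corner from where it was at the start of the episode above 0.004 m and value of joint jaw_slide above 0.002 m).
It fails at once if the fingers push on the nut itself (over 3 N) (contact force between the fingers and nut_c0 above 3 N or contact force between the fingers and nut_c1 above 3 N or contact force between the fingers and nut_c2 above 3 N).
It fails at once if the fingers push or squeeze the moving jaw (over 30 N) instead of rolling the worm (contact force between the fingers and jaw above 30 N).
It fails at once if a bystander is moved more than 20 mm (distance of any of flake_jar, mixing_cup, resin_bottle, small_cup, hardener_bottle, cast_plaque from where it was at the start of the episode above 0.02 m).
It also fails if it takes over 72 s, if anything falls off the work surface, if the arm or the gripper's body presses on something with over 40 N, if the wrist force passes 120 N, or if a joint passes its speed limit or range.

## Working session

There is one attempt and no reset: what is moved stays moved. The work goes in short steps, Python scripts to look and compute and a shell command to move; the robot and the scene stay as the last step left them, time stands still between calls to the robot, and variables do not carry over. Pictures are saved under pics/ and viewed, and the job is handed in when it is done.

```bash
ls; mkdir -p pics; cat > h.py <<'E'
import numpy as np, cv2
from bench import get_state, get_image, finish_job, spot_in
def save(im,name,crop=None,scale=1):
    c=im["color"][:,:,::-1]
    if crop: c=c[crop[1]:crop[3],crop[0]:crop[2]]
    if scale!=1: c=cv2.resize(c,None,fx=scale,fy=scale,interpolation=cv2.INTER_CUBIC)
    cv2.imwrite("pics/"+name,c)
def proj(im,P):
    r,_=cv2.Rodrigues(np.array(im["R"]))
    return cv2.projectPoints(np.array(P,float).reshape(-1,1,3),r,np.array(im["t"],float),np.array(im["mtx"]),np.array(im["dist_coeffs"]))[0].reshape(-1,2)
def ray(im,uv):
    n=cv2.undistortPoints(np.array(uv,float).reshape(-1,1,2),np.array(im["mtx"]),np.array(im["dist_coeffs"])).reshape(-1,2)
    R=np.array(im["R"]);t=np.array(im["t"])
    d=np.c_[n,np.ones(len(n))]@R
    return -R.T@t,d
def atz(im,uv,z):
    o,d=ray(im,uv); return o+d*((z-o[2])/d[:,2])[:,None]
E
python3 - <<'E'
from h import *
s=get_state();print({k:np.round(v,3).tolist() for k,v in s.items()})
for n in ["scene","side","wrist"]:
    im=get_image(n);save(im,n+"0.png")
    print(n,"campos",np.round(-np.array(im["R"]).T@im["t"],3))
    for th in ["press","nut_center","wrench","jaw","worm_center","handle_grip","flake_jar"]:
        r=spot_in(th,im)
        print(th,[(round(x["p"],2),np.round(x["position"],3).tolist()) for x in r[:3]])
E
```

```text
pics
{'t': 0.0, 'qpos': [1.265, 0.053, 1.402, -0.0, 1.689, -0.07], 'qvel': [0.0, -0.0, 0.001, 0.0, 0.002, 0.0], 'joint_torque': [0.001, -38.167, -36.019, 0.0, 0.006, 0.0], 'ee_pos': [0.123, 0.51, 0.23], 'eef_rot': [0.184, 1.563, -0.186], 'force': [-0.207, 0.264, -0.081], 'torque': [0.003, -0.007, 0.047], 'gripper_width': 1.001}
scene campos [ 1.139 -0.505  0.858]
press [(0.84, [0.628, -0.042, 0.066]), (0.59, [0.629, 0.416, 0.092]), (0.17, [0.565, 0.03, 0.08])]
nut_center []
wrench [(0.69, [0.567, 0.029, 0.084])]
jaw []
worm_center [(0.4, [0.545, -0.449, 0.085])]
handle_grip [(0.93, [0.567, 0.034, 0.082])]
flake_jar []
side campos [ 0.251 -1.116  0.952]
press [(0.95, [0.548, -0.077, 0.07]), (0.43, [0.422, -0.408, 0.03])]
nut_center []
wrench [(0.57, [0.566, 0.034, 0.085])]
jaw [(0.36, [0.502, 0.078, 0.082])]
worm_center []
handle_grip [(0.58, [0.558, 0.032, 0.078])]
flake_jar [(0.48, [0.567, -0.148, 0.107])]
wrist campos [0.044 0.529 0.374]
press [(0.51, [0.427, 0.158, -0.001])]
nut_center [(0.59, [0.428, 0.157, 0.005])]
wrench []
jaw []
worm_center []
handle_grip []
flake_jar []
```

View pics/scene0.png

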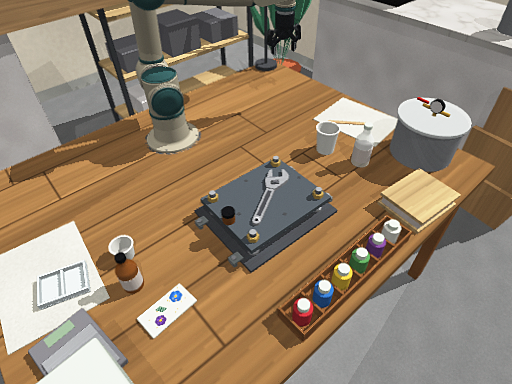

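View pics/side0.png

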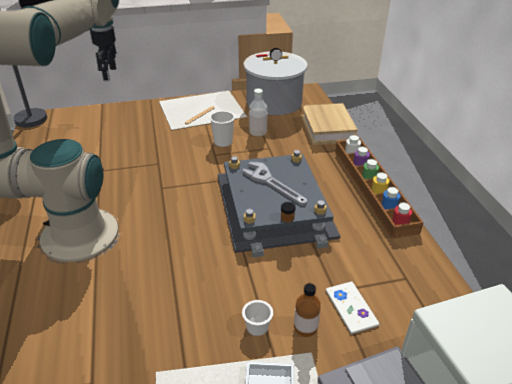

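View pics/wrist0.png

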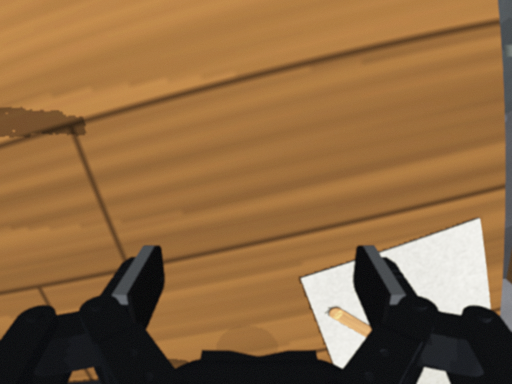

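```bash
python3 - <<'E'
from h import *
im=get_image("scene");save(im,"scene1.png",(180,140,350,280),4)
im=get_image("side");save(im,"side1.png",(205,135,355,265),5)
E
```

```text
(no output)
```

View pics/scene1.png

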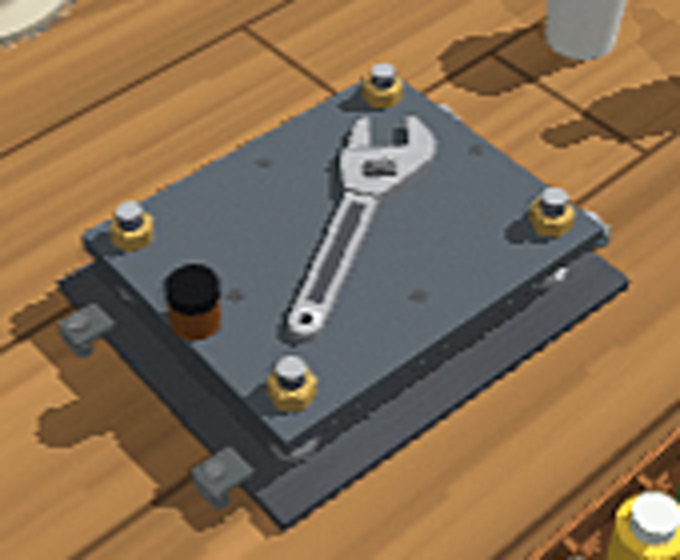

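View pics/side1.png

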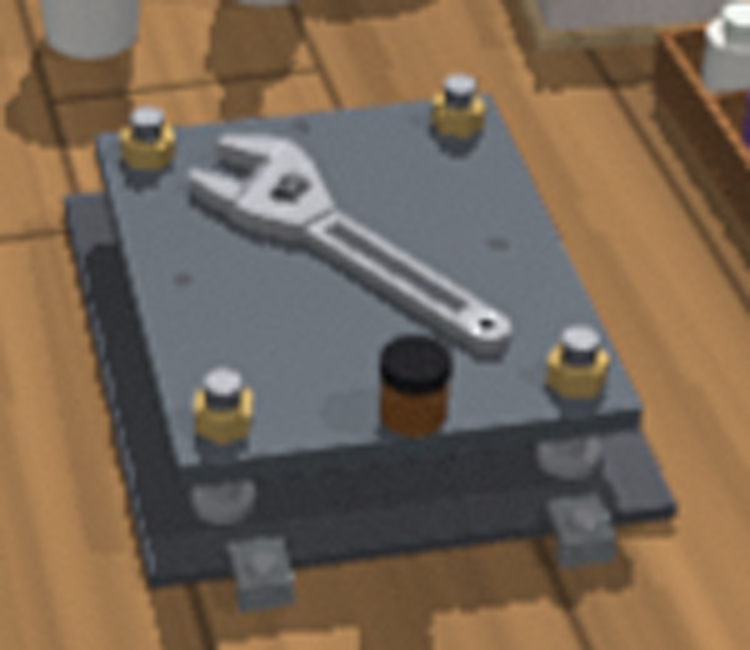

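```bash
python3 - <<'E'
from h import *
im1=get_image("scene");im2=get_image("side")
a=atz(im1,[(275.75,158),(318.5,188.75),(212.5,192.5),(252.75,232)],.1)
b=atz(im2,[(234.4,158.6),(296.8,151.6),(249.4,211.4),(321,203)],.1)
print(np.round(a,4));print(np.round(b,4));m=(a+b)/2;c=m.mean(0);print(c, np.arctan2(*(m[1]-m[0])[1::-1]),np.arctan2(*(m[3]-m[2])[1::-1]))
def s(pts): return [(x/4+180,y/4+140) for x,y in pts]
def d(pts): return [(x/5+205,y/5+135) for x,y in pts]
# handle hole, worm, jaw tips
print(np.round(atz(im1,s([(305,318),(380,165),(362,118),(420,118)]),.083),4))
print(np.round(atz(im2,d([(487,323),(292,187),(195,180),(228,142)]),.083),4))
im=get_image("wrist")
s=get_state()
from scipy.spatial.transform import Rotation as Ro
T=Ro.from_rotvec(s["eef_rot"]).as_matrix();print(np.round(T,3))
R=np.array(im["R"]);print("cam pos in tool",T.T@(-R.T@im["t"]-s["ee_pos"]),"cam axes in tool\n",np.round(T.T@R.T,3),im["mtx"])
E
```

```text
[[ 0.4777  0.1351  0.1   ]
 [ 0.6741  0.1309  0.1   ]
 [ 0.468  -0.1217  0.1   ]
 [ 0.6673 -0.1294  0.1   ]]
[[ 0.476   0.1295  0.1   ]
 [ 0.675   0.1259  0.1   ]
 [ 0.467  -0.1267  0.1   ]
 [ 0.6658 -0.1345  0.1   ]]
[0.57136446 0.00116246 0.1       ] -0.019649232519584107 -0.03917695635095403
[[ 0.6285 -0.0835  0.083 ]
 [ 0.5468  0.0673  0.083 ]
 [ 0.4949  0.0953  0.083 ]
 [ 0.5274  0.1311  0.083 ]]
[[ 0.6278 -0.0891  0.083 ]
 [ 0.5517  0.0624  0.083 ]
 [ 0.496   0.0822  0.083 ]
 [ 0.5244  0.1175  0.083 ]]
[[ 0.     0.234  0.972]
 [ 0.     0.972 -0.234]
 [-1.     0.     0.   ]]
cam pos in tool [-0.1422131  -0.00066367 -0.0810934 ] cam axes in tool
 [[ 0.    -0.316  0.949]
 [ 1.    -0.    -0.   ]
 [ 0.     0.949  0.316]] [[336.78927708   0.         258.37411344]
 [  0.         336.78927708 181.47835272]
 [  0.           0.           1.        ]]
```

```bash
R='[[[0.4,-0.45,0,0,0,-0.01],[0.78,-0.88,0,0,0,-0.021],[0.78,-0.88,0,0,0,-0.021]]]'
python3 -m inch '[[[0.4,-0.45,0,0,0,-0.01],[0.78,-0.88,0,0,0,-0.021],[0.78,-0.88,0,0,0,-0.021]]]'
python3 -m inch '[[[0.4,-0.45,0,0,0,-0.01],[0.78,-0.88,0,0,0,-0.021],[0.78,-0.88,0,0,0,-0.021]]]'
python3 -m inch '[[[0.4,-0.45,0,0,0,-0.01],[0.78,-0.88,0,0,0,-0.021],[0.78,-0.88,0,0,0,-0.021]]]'
python3 -m inch '[[[0.4,-0.45,0,0,0,-0.01],[0.78,-0.88,0,0,0,-0.021],[0.78,-0.88,0,0,0,-0.021]]]'
```

```text
t: 1.75
ee_pos: [0.2025, 0.4203, 0.2314]
eef_rot: [0.292, 1.55, -0.292]
force: [-0.6, 0.2, -0.4]
gripper_width: 1.001
t: 2.05
ee_pos: [0.2806, 0.3319, 0.2315]
eef_rot: [0.396, 1.533, -0.396]
force: [-0.1, 0.5, 0.2]
gripper_width: 0.999
t: 2.35
ee_pos: [0.3586, 0.2437, 0.2314]
eef_rot: [0.499, 1.512, -0.499]
force: [-0.1, 0.4, 0.7]
gripper_width: 1.001
t: 2.65
ee_pos: [0.4365, 0.1555, 0.2312]
eef_rot: [0.601, 1.485, -0.602]
force: [0.4, 0.6, -1.2]
gripper_width: 1.002
```

```bash

python3 -m inch '[[[0.4,-0.45,0,0,0,-0.01],[0.78,-0.88,0,0,0,-0.021],[0.78,-0.88,0,0,0,-0.021]]]'
python3 -m inch '[[[0.4,-0.45,0,0,0,-0.01],[0.78,-0.88,0,0,0,-0.021],[0.78,-0.88,0,0,0,-0.021],[0.78,-0.88,0,0,0,-0.021]]]'
python3 - <<'E'
from h import *
im=get_image("wrist");save(im,"w1.png",None,1.5)
import pickle;pickle.dump(im,open("w1.pkl","wb"))
for th in ["nut_center","wrench","jaw","worm_center","handle_grip"]:
    r=spot_in(th,im)
    print(th,[(round(x["p"],2),np.round(x["position"],3).tolist()) for x in r[:3]])
E
```

```text
t: 2.95
ee_pos: [0.5143, 0.0673, 0.2308]
eef_rot: [0.702, 1.454, -0.704]
force: [-0.2, 1.1, 0.4]
gripper_width: 1.0
t: 3.35
ee_pos: [0.5914, -0.0193, 0.2303]
eef_rot: [0.802, 1.419, -0.803]
force: [-0.1, 0.4, -0.4]
gripper_width: 0.998
nut_center []
wrench [(0.74, [0.562, 0.044, 0.086])]
jaw [(0.74, [0.511, 0.076, 0.081])]
worm_center [(0.61, [0.548, 0.064, 0.086])]
handle_grip [(0.81, [0.56, 0.046, 0.083])]
```

View pics/w1.png

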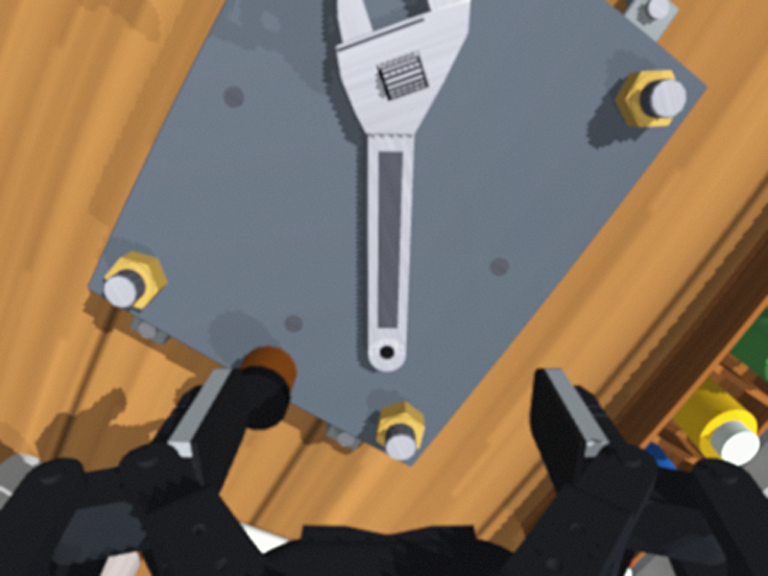

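```bash

python3 -m inch '[[[-0.25,0.4,0,0,0,0],[-0.5,0.85,0,0,0,0],[-0.5,0.85,0,0,0,0],[-0.5,0.85,0,0,0,0]]]'
python3 - <<'E'
from h import *
im=get_image("wrist");save(im,"w2.png",None,1.5)
import pickle;pickle.dump(im,open("w2.pkl","wb"))
for th in ["nut_center","wrench","jaw","worm_center","handle_grip"]:
    r=spot_in(th,im)
    print(th,[(round(x["p"],2),np.round(x["position"],3).tolist()) for x in r[:3]])
E
```

```text
t: 4.05
ee_pos: [0.5401, 0.0688, 0.232]
eef_rot: [0.798, 1.418, -0.797]
force: [0.1, -1.0, 0.4]
gripper_width: 0.998
nut_center [(0.81, [0.477, 0.142, 0.086])]
wrench []
jaw [(0.96, [0.507, 0.084, 0.082])]
worm_center [(0.56, [0.544, 0.069, 0.086])]
handle_grip [(0.76, [0.555, 0.056, 0.081])]
```

View pics/w2.png

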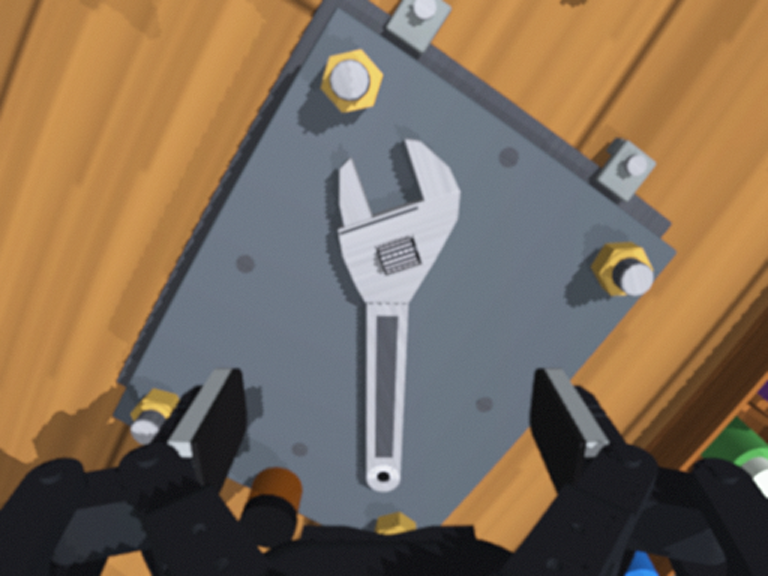

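```bash
python3 - <<'E'
from h import *
import pickle;im=pickle.load(open("w2.pkl","rb"))
save(im,"w2n.png",(200,20,270,90),8)
save(im,"w2h.png",(215,85,315,205),5)
E
```

```text
(no output)
```

View pics/w2n.png

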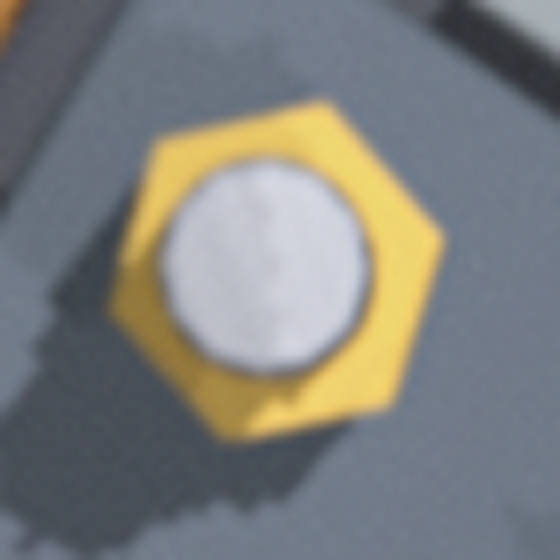

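View pics/w2h.png

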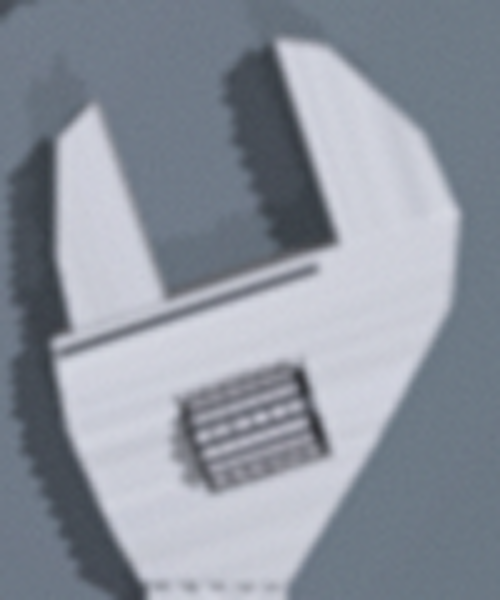

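```bash
cat > meas.py <<'E'
from h import *
import pickle;im=pickle.load(open("w2.pkl","rb"))
from scipy.optimize import least_squares
N=np.array([(322,102),(445,238),(392,408),(232,440),(110,300),(155,140)])/8+[200,20]
P=atz(im,N,.086);print(np.round(P,4))
def hexr(c,th):
    a=th+np.pi/6-np.arange(6)*np.pi/3
    return np.c_[c[0]+.01732*np.cos(a),c[1]+.01732*np.sin(a)]
for sel in ([0,1,2,3,4,5],[0,1,5],[0,1,2,5]):
    a0=np.arctan2(P[0,1]-P[:,1].mean(),P[0,0]-P[:,0].mean())-np.pi/6
    r=least_squares(lambda p:(hexr(p[:2],p[2])-P[:,:2])[sel].ravel(),[*P[:,:2].mean(0),a0])
    print("nut",sel,r.x[:2],"flatdir deg mod60",np.degrees(r.x[2])%60,"rms",np.sqrt(2*r.cost/len(sel)))
print("stud top", atz(im,[(265/8+200,266/8+20)],.1))
H=np.array([(278,45),(335,243),(97,105),(163,297)])/5+[215,85]
W=atz(im,H,.0825)[:,:2];print(np.round(W,4))
for i in (0,2):
    d=W[i+1]-W[i];print("face dir deg",np.degrees(np.arctan2(d[1],d[0])),"len",np.linalg.norm(d))
hole=atz(im,[(383/1.5,477/1.5)],.08)[0,:2]
w=np.array([(188,400),(300,368),(325,452),(212,490)])/5+[215,85]
wc=atz(im,[w.mean(0)],.0876)[0,:2]
neck=atz(im,[(387/1.5,303/1.5)],.08)[0,:2]
print("hole",hole,"worm",wc,"neck",neck)
d=hole-neck;print("handle dir",np.degrees(np.arctan2(d[1],d[0])),"neck-hole",np.linalg.norm(d))
for th in np.radians([-40,-39,-38,-37,-36,-35]):
    x=np.array([np.cos(th),np.sin(th)]);y=np.array([-x[1],x[0]])
    print(np.degrees(th),"fixed y",W[:2]@y,"mov y",W[2:]@y,"throat x",W[[1,3]]@x,"tips x",W[[0,2]]@x,"O via worm",wc-.0445*x+.010*y,"O via jaw",x*(W[[1,3]]@x-.018).mean()+y*((W[:2]@y).mean()-.015))
E
python3 meas.py
```

```text
[[0.4703 0.1551 0.086 ]
 [0.4876 0.1503 0.086 ]
 [0.4916 0.1332 0.086 ]
 [0.4791 0.1219 0.086 ]
 [0.4615 0.1276 0.086 ]
 [0.4578 0.1434 0.086 ]]
nut [0, 1, 2, 3, 4, 5] [0.47465636 0.13858656] flatdir deg mod60 13.046147870836776 rms 0.0005870195135467503
nut [0, 1, 5] [0.47456117 0.13836779] flatdir deg mod60 13.32395086007763 rms 0.00032612375118702696
nut [0, 1, 2, 5] [0.47469133 0.13831156] flatdir deg mod60 13.468918686963931 rms 0.0003514914160392916
stud top [[0.47458469 0.13850431 0.1       ]]
[[0.5168 0.1265]
 [0.5432 0.1029]
 [0.4957 0.1019]
 [0.5224 0.079 ]]
face dir deg -41.78687219640755 len 0.03539594431398323
face dir deg -40.574421798515004 len 0.03521776844685616
hole [ 0.62716371 -0.08146141] worm [0.54818377 0.0683487 ] neck [0.5591284  0.03619327]
handle dir -59.96080958373435 neck-hole 0.13590962418914046
-40.0 fixed y [0.42906742 0.42796371] mov y [0.39667551 0.39632244] throat x [0.34995118 0.34940183] tips x [0.31457244 0.31418583] O via worm [0.52052266 0.10461319] O via jaw [0.51988162 0.10357375]
-39.0 fixed y [0.42351202 0.42179104] mov y [0.39113179 0.3901
[... 242 characters left out ...]
ps x [0.32935505 0.32783822] O via worm [0.5192739  0.10362574] O via jaw [0.51981704 0.1035867 ]
-37.0 fixed y [0.41201595 0.40906217] mov y [0.37968866 0.37749301] throat x [0.37186947 0.3696649 ] tips x [0.33659699 0.33451565] O via worm [0.51866264 0.10311582] O via jaw [0.51977375 0.10359095]
-36.0 fixed y [0.40607877 0.40250985] mov y [0.37379273 0.37098398] throat x [0.37895195 0.37619676] tips x [0.34373639 0.34109118] O via worm [0.51806036 0.10259531] O via jaw [0.51972322 0.10359321]
-35.0 fixed y [0.40001789 0.39583492] mov y [0.36778294 0.36436193] throat x [0.385919   0.38261403] tips x [0.35077109 0.34756281] O via worm [0.51746726 0.10206437] O via jaw [0.51966553 0.10359311]
```

```bash

python3 -m inch '[[[0.22,-0.39,-0.4,0,0,-0.003],[0.45,-0.78,-0.8,0,0,-0.003],[0.45,-0.78,-1,0,0,-0.003],[0.45,-0.78,-1,0,0,-0.003]]]' 0.4 30
python3 - <<'E'
from h import *
s=get_state();print(s["ee_pos"],s["gripper_width"])
im=get_image("wrist");save(im,"w3.png",None,1.5)
print(proj(im,[s["ee_pos"],[*s["ee_pos"][:2],.08]])*1.5)
E
```

```text
t: 4.75
ee_pos: [0.5835, -0.0128, 0.1251]
eef_rot: [0.815, 1.421, -0.822]
force: [0.0, -0.0, -1.5]
gripper_width: 0.598
[ 0.58348635 -0.01279828  0.12509563] 0.5976729098279048
[[388.52229206 371.50540801]
 [389.4278818  316.00740685]]
```

View pics/w3.png

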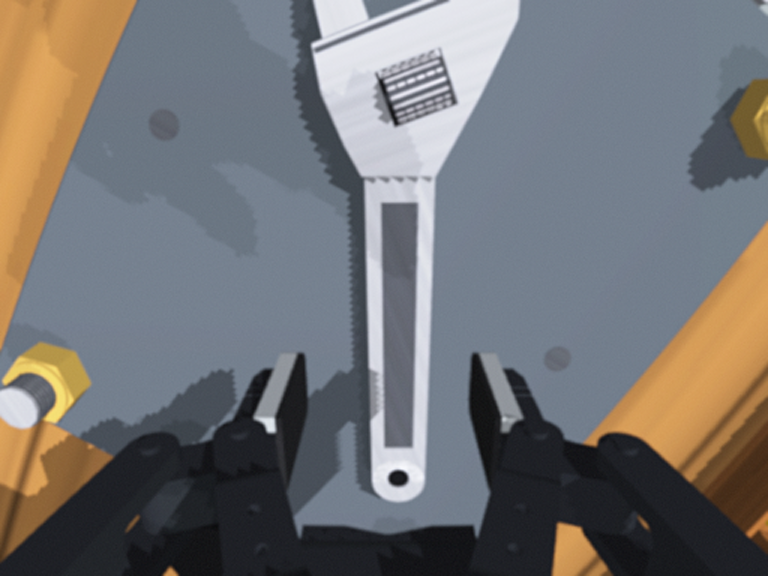

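```bash

python3 -m inch '[[[0.01,0,-0.2,0,0,0],[0.01,0,-0.2,0,0,0],[0.01,0,-0.2,0,0,0]]]'
python3 - <<'E'
from h import *
s=get_state();print(s["ee_pos"],s["gripper_width"])
im=get_image("wrist");save(im,"w4.png",None,1.5)
print(proj(im,[s["ee_pos"],[*s["ee_pos"][:2],.08]])*1.5)
E
```

```text
t: 5.1
ee_pos: [0.587, -0.0099, 0.1132]
eef_rot: [0.815, 1.411, -0.813]
force: [0.2, -0.1, 0.0]
gripper_width: 0.601
[ 0.58704976 -0.00992652  0.11318596] 0.6012570217425395
[[388.57525667 371.52780925]
 [388.37616372 327.78902585]]
```

View pics/w4.png

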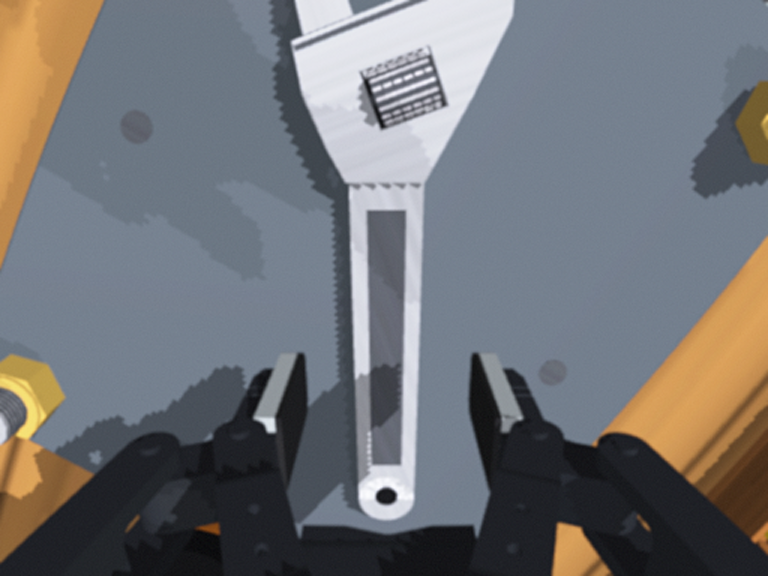

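```bash

python3 -m inch '[[[0,0,-0.2,0,0,0],[0,0,-0.37,0,0,0],[0,0,-0.395,0,0,0],[0,0,-0.395,0,0,0],[0,0,-0.395,0,0,0]]]'
python3 -m inch '[[[0,0,0,0,0,0],[0,0,0,0,0,0],[0,0,0,0,0,0],[0,0,0,0,0,0],[0,0,0,0,0,0],[0,0,0,0,0,0]]]' 0.85 40
```

```text
t: 5.65
ee_pos: [0.5875, -0.0104, 0.0737]
eef_rot: [0.815, 1.41, -0.813]
force: [0.6, -0.1, -0.1]
gripper_width: 0.599
t: 6.25
ee_pos: [0.587, -0.0106, 0.073]
eef_rot: [0.815, 1.411, -0.814]
force: [-2.1, -0.4, 5.4]
gripper_width: 0.278
```

```bash

python3 -m inch '[[[-0.06,-0.02,0.004,0,0,-0.0047],[-0.125,-0.042,0.004,0,0,-0.0094],[-0.187,-0.063,0.004,0,0,-0.014],[-0.25,-0.083,0.004,0,0,-0.0188],[-0.25,-0.083,0.004,0,0,-0.0188],[-0.25,-0.083,0.004,0,0,-0.0188]]]'
python3 -m inch '[[[0,0,0,0,0,0],[0,0,0,0,0,0],[0,0,0.3,0,0,0],[-0.1,0.3,0.6,0,0,0],[-0.35,0.7,0.95,0,0,0],[-0.45,0.9,1,0,0,0],[-0.45,0.9,1,0,0,0],[-0.45,0.9,1,0,0,0]]]' 0.4
python3 - <<'E'
from h import *
import pickle
im=get_image("wrist");save(im,"w5.png",None,1.5);pickle.dump(im,open("w5.pkl","wb"))
E
```

```text
t: 6.85
ee_pos: [0.5612, -0.0191, 0.073]
eef_rot: [0.906, 1.374, -0.906]
force: [-0.9, 0.4, 8.0]
gripper_width: 0.276
t: 7.65
ee_pos: [0.5162, 0.0713, 0.1717]
eef_rot: [0.903, 1.375, -0.905]
force: [0.4, -0.8, -0.3]
gripper_width: 0.604
```

View pics/w5.png

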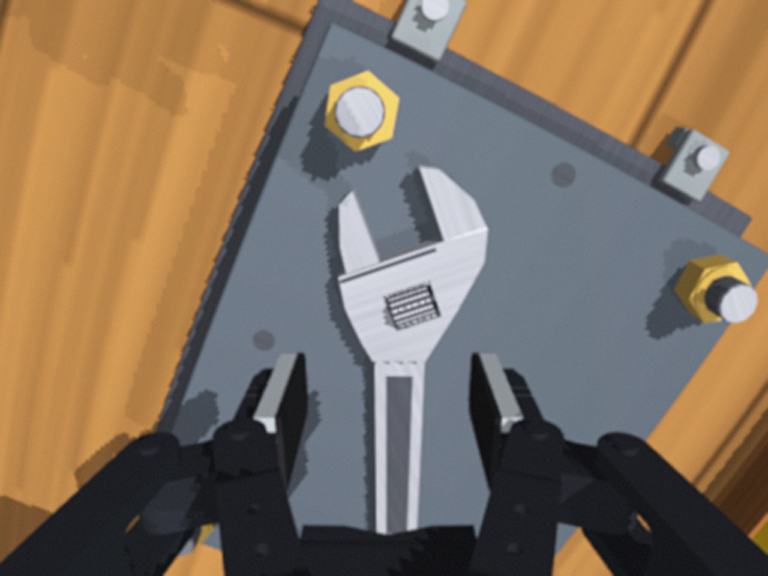

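Nut at (362,110) and jaw mouth (around (385,210)) are both visible; jaws look roughly aligned. Zoom for measurement.

```bash
python3 - <<'E'
from h import *
import pickle;im=pickle.load(open("w5.pkl","rb"))
save(im,"w5n.png",(205,35,275,110),8)
save(im,"w5h.png",(215,105,335,225),5)
E
```

```text
(no output)
```

View pics/w5n.png

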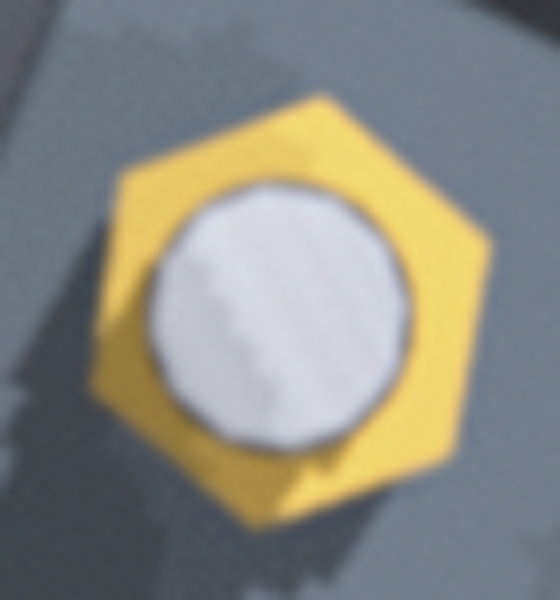

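View pics/w5h.png

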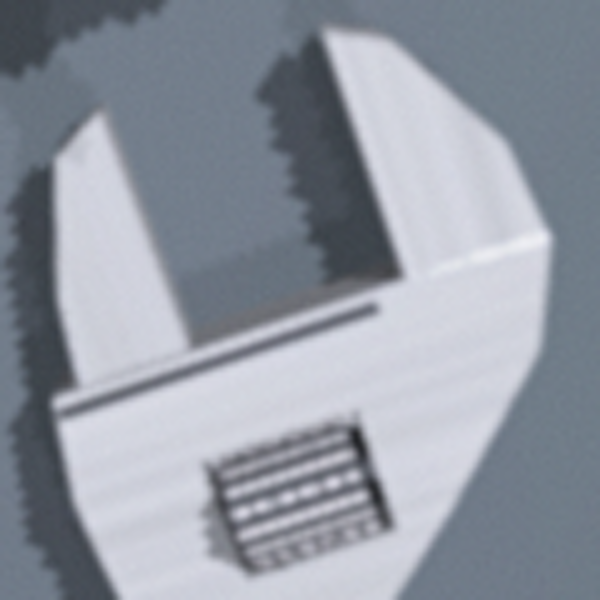

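```bash
cat > meas2.py <<'E'
from h import *
import pickle;im=pickle.load(open("w5.pkl","rb"))
from scipy.optimize import least_squares
N=np.array([(323,95),(492,240),(455,462),(258,530),(90,388),(118,178)])/8+[205,35]
P=atz(im,N,.086)
def hexr(c,th):
    a=th+np.pi/6-np.arange(6)*np.pi/3
    return np.c_[c[0]+.01732*np.cos(a),c[1]+.01732*np.sin(a)]
for sel in ([0,1,2,3,4,5],[0,1,5],[0,1,2,5]):
    a0=np.arctan2(P[0,1]-P[:,1].mean(),P[0,0]-P[:,0].mean())-np.pi/6
    r=least_squares(lambda p:(hexr(p[:2],p[2])-P[:,:2])[sel].ravel(),[*P[:,:2].mean(0),a0])
    print("nut",sel,r.x[:2],np.degrees(r.x[2])%60,"rms",np.sqrt(2*r.cost/len(sel)))
n=r.x[:2]
W=atz(im,np.array([(323,32),(405,278),(103,110),(192,348)])/5+[215,105],.0825)[:,:2]
for i in (0,2):
    d=W[i+1]-W[i];print("face deg",np.degrees(np.arctan2(d[1],d[0])),np.linalg.norm(d))
w=np.array([(212,465),(355,425),(393,527),(255,573)])/5+[215,105]
wc=atz(im,[w.mean(0)],.0876)[0,:2]
a=atz(im,[(400/1.5,365/1.5)],.08)[0,:2];b=atz(im,[(397/1.5,525/1.5)],.08)[0,:2];d=b-a
print("handle dir",np.degrees(np.arctan2(d[1],d[0])))
for deg in (-49,-48,-47,-46,-45):
    th=np.radians(deg)
    x=np.array([np.cos(th),np.sin(th)]);y=np.array([-x[1],x[0]])
    Oj=x*(W[[1,3]]@x-.018).mean()+y*((W[:2]@y).mean()-.015)
    print(deg,"gap mm",1e3*((W[:2]@y).mean()-(W[2:]@y).mean()),"O worm",wc-.0445*x+.010*y,"O jaw",Oj,"nut in wrench (x,y) mm",1e3*(n-Oj)@x,1e3*(n-Oj)@y)
E
python3 meas2.py
```

```text
nut [0, 1, 2, 3, 4, 5] [0.47459756 0.13840355] 13.402685457556473 rms 0.0003542006996526203
nut [0, 1, 5] [0.47462239 0.13844754] 13.99824008656691 rms 0.0002374656526596452
nut [0, 1, 2, 5] [0.47467605 0.13831461] 13.75522230914072 rms 0.00034550887774936295
face deg -47.10641518689833 0.036716855020300705
face deg -47.25087328969427 0.03643481595869766
handle dir -67.09173384774938
-49 gap mm 32.00607699373853 O worm [0.51060287 0.10498625] O jaw [0.50938396 0.10247155] nut in wrench (x,y) mm -49.82153380147324 -2.679231445577716
-48 gap mm 32.016641415629934 O worm [0.50990553 0.10460233] O jaw [0.50938486 0.10248595] nut in wrench (x,y) mm -49.850603614658425 -1.8196160125949128
-47 gap mm 32.017453258394 O worm [0.50921501 0.1042063 ] O jaw [0.50937817 0.10250126] nut in wrench (x,y) mm -49.859005476698975 -0.9548771616394496
-46 gap mm 32.00851227473556 O worm [0.5085315  0.10379829] O jaw [0.50936385 0.1025171 ] nut in wrench (x,y) mm -49.84673682830642 -0.085278300542141
-45 gap mm 31.989821188164736 O worm [0.50785521 0.1033784 ] O jaw [0.50934188 0.10253308] nut in wrench (x,y) mm -49.813801406629906 0.7889156824597947
```

```bash

python3 -m inch '[[[0.2,-0.4,-0.2,0,0,0],[0.4,-0.8,-0.5,0,0,0],[0.45,-0.9,-0.8,0,0,0],[0.45,-0.9,-0.99,0,0,0],[0.45,-0.9,-0.99,0,0,0],[0.45,-0.9,-0.99,0,0,0]]]'
python3 -m inch '[[[0,0,0,0,0,0],[0,0,0,0,0,0],[0,0,0,0,0,0],[0,0,0,0,0,0],[0,0,0,0,0,0]]]' 0.85 40
```

```text
t: 8.3
ee_pos: [0.5611, -0.0197, 0.072]
eef_rot: [0.905, 1.376, -0.907]
force: [-0.0, -0.8, 0.9]
gripper_width: 0.602
t: 8.8
ee_pos: [0.5618, -0.0189, 0.0739]
eef_rot: [0.905, 1.374, -0.904]
force: [-2.1, -1.5, 4.7]
gripper_width: 0.276
```

```bash

python3 -m inch '[[[-0.06,0.065,0,0,0,0],[-0.12,0.13,0,0,0,0],[-0.18,0.193,0,0,0,0],[-0.18,0.193,0,0,0,0]]]'
python3 -m inch '[[[-0.03,0.032,0,0,0,0],[-0.06,0.064,0,0,0,0],[-0.09,0.096,0,0,0,0],[-0.09,0.096,0,0,0,0]]]'
python3 - <<'E'
from h import *
im=get_image("scene");save(im,"scene2.png",(180,140,350,280),4)
im=get_image("side");save(im,"side2.png",(205,135,355,265),5)
E
```

```text
t: 9.2
ee_pos: [0.5436, 0.0012, 0.0739]
eef_rot: [0.905, 1.374, -0.903]
force: [-1.7, -0.9, 6.4]
gripper_width: 0.279
t: 9.6
ee_pos: [0.536, 0.0073, 0.0739]
eef_rot: [0.904, 1.367, -0.907]
force: [3.1, -11.2, 3.9]
gripper_width: 0.276
```

View pics/scene2.png

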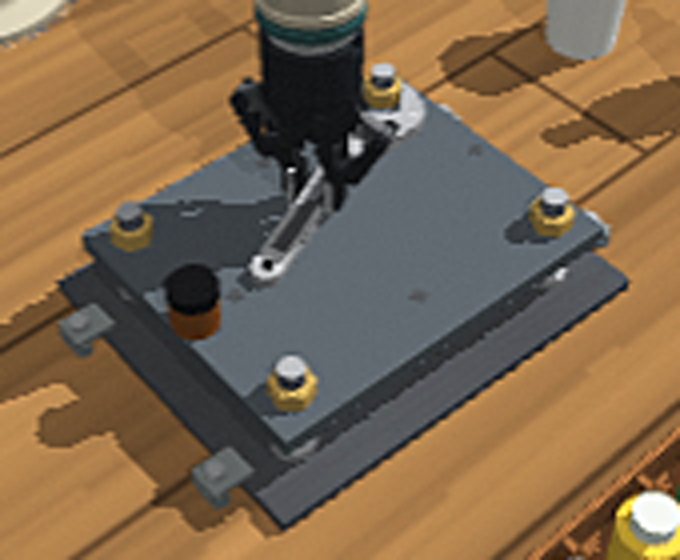

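View pics/side2.png

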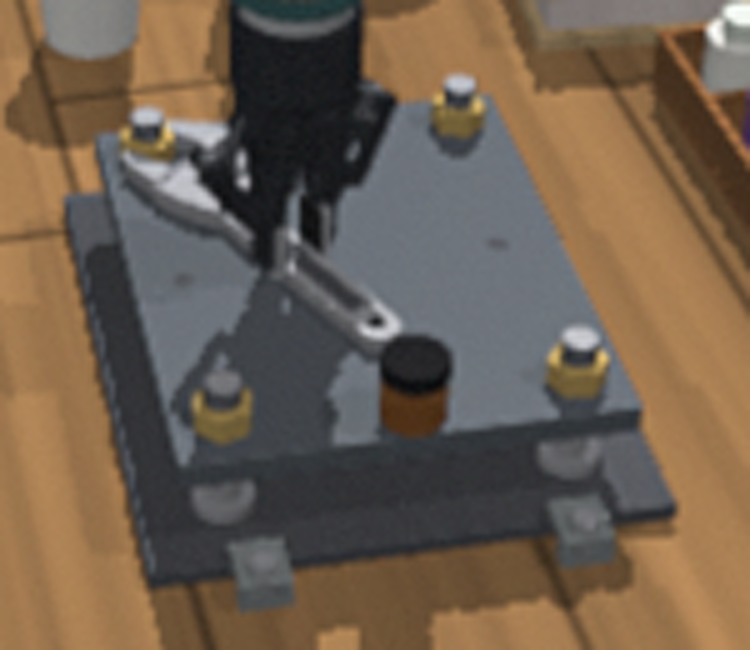

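```bash
cat >> h.py <<'E'
from scipy.spatial.transform import Rotation as Ro
def st():
    s=get_state();T=Ro.from_rotvec(s["eef_rot"]).as_matrix()
    print("pos",np.round(s["ee_pos"],4),"handle(tool z) deg",round(np.degrees(np.arctan2(T[1,2],T[0,2])),2),"tilt",np.round(T[:,0],3),"F",np.round(s["force"],1),"M",np.round(s["torque"],2),"w",round(s["gripper_width"],3),"t",s["t"])
    return s,T
E
python3 - <<'E'
from h import *
st()
print([np.degrees(np.arctan2(*Ro.from_rotvec(v).as_matrix()[1::-1,2])) for v in ([0.905,1.374,-.904],[0.904,1.367,-.907])])
im=get_image("wrist");save(im,"w6.png",None,1.5)
E
```

```text
pos [0.5358 0.0076 0.074 ] handle(tool z) deg -66.83 tilt [ 0.003 -0.004 -1.   ] F [  4.3 -10.8   3.4] M [-1.97 -0.63 -0.27] w 0.275 t 9.7
[np.float64(-66.69492633108695), np.float64(-66.83129042234526)]
```

View pics/w6.png

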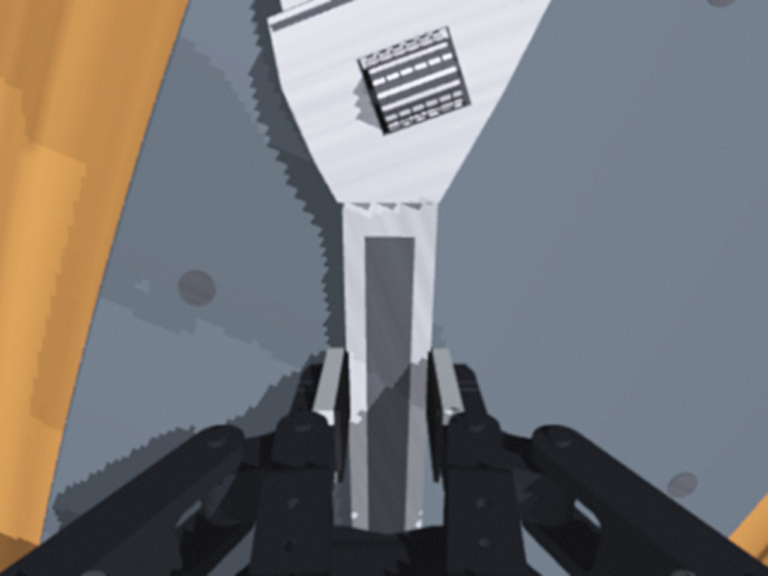

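```bash

python3 -m inch '[[[0,0,0,0,0,0],[0,0,0,0,0,0],[0,0,0.3,0,0,0],[-0.1,0.3,0.6,0,0,0],[-0.3,0.6,0.95,0,0,0],[-0.3,0.7,1,0,0,0],[-0.3,0.7,1,0,0,0],[-0.3,0.7,1,0,0,0]]]' 0.4
python3 - <<'E'
from h import *
import pickle
im=get_image("wrist");save(im,"w7.png",(180,20,340,220),3);pickle.dump(im,open("w7.pkl","wb"));st()
E
```

```text
t: 10.55
ee_pos: [0.5041, 0.0799, 0.1715]
eef_rot: [0.903, 1.377, -0.906]
force: [-0.3, -0.2, -0.7]
gripper_width: 0.605
pos [0.5041 0.0795 0.1712] handle(tool z) deg -66.74 tilt [-0.003 -0.    -1.   ] F [-0.5 -0.6 -1.1] M [0.01 0.02 0.04] w 0.6 t 10.6
```

View pics/w7.png

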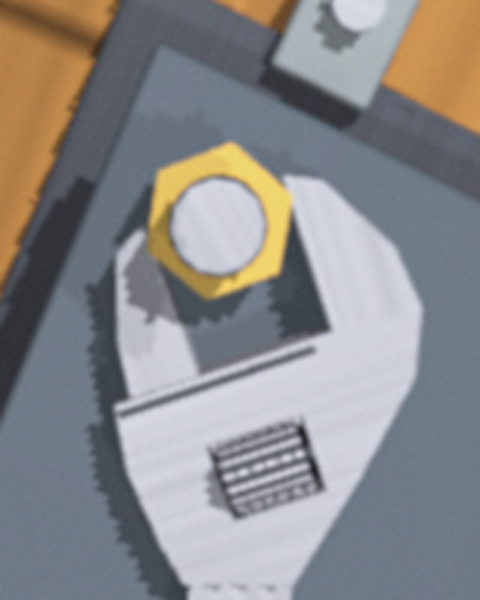

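```bash
python3 - <<'E'
from h import *
import pickle;im=pickle.load(open("w7.pkl","rb"))
save(im,"w7n.png",(215,60,295,150),8)
E
```

```text
(no output)
```

View pics/w7n.png

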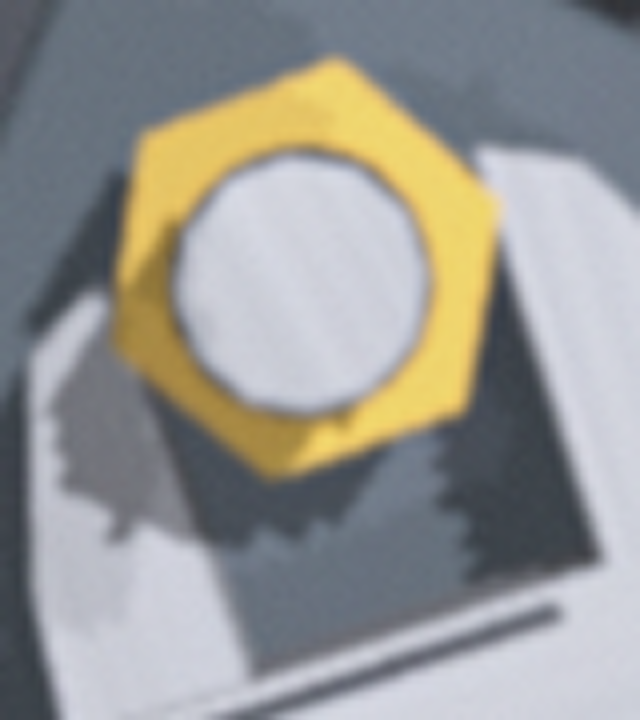

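```bash
cat > meas3.py <<'E'
from h import *
import pickle;im=pickle.load(open("w7.pkl","rb"))
from scipy.optimize import least_squares
N=np.array([(338,55),(497,205),(468,408),(275,480),(115,345),(140,135)])/8+[215,60]
P=atz(im,N,.086)
def hexr(c,th):
    a=th+np.pi/6-np.arange(6)*np.pi/3
    return np.c_[c[0]+.01732*np.cos(a),c[1]+.01732*np.sin(a)]
for sel in ([0,1,2,3,4,5],[0,1,5],[0,1,2,5]):
    a0=np.arctan2(P[0,1]-P[:,1].mean(),P[0,0]-P[:,0].mean())-np.pi/6
    r=least_squares(lambda p:(hexr(p[:2],p[2])-P[:,:2])[sel].ravel(),[*P[:,:2].mean(0),a0])
    print("nut",sel,r.x[:2],"flat dir",(np.degrees(r.x[2])+30)%60-60,"rms",np.sqrt(2*r.cost/len(sel)))
n=r.x[:2]
W=atz(im,np.array([(500,235),(600,560),(140,390),(250,675)])/8+[215,60],.0825)[:,:2]
for i in (0,2):
    d=W[i+1]-W[i];print("face deg",np.degrees(np.arctan2(d[1],d[0])),np.linalg.norm(d))
for deg in (-48,-47,-46):
    th=np.radians(deg)
    x=np.array([np.cos(th),np.sin(th)]);y=np.array([-x[1],x[0]])
    Oj=x*(W[[1,3]]@x-.018).mean()+y*((W[:2]@y).mean()-.015)
    print(deg,"gap mm",1e3*((W[:2]@y).mean()-(W[2:]@y).mean()),"O jaw",Oj,"nut in wrench (x,y) mm",1e3*(n-Oj)@x,1e3*(n-Oj)@y)
E
python3 meas3.py
```

```text
nut [0, 1, 2, 3, 4, 5] [0.47450101 0.13865069] flat dir -16.174818135706545 rms 0.0003940454381756996
nut [0, 1, 5] [0.47405457 0.13843878] flat dir -17.442378487852068 rms 0.0002873590812430756
nut [0, 1, 2, 5] [0.47436905 0.13855101] flat dir -16.40039252049732 rms 0.0003898515676555783
face deg -48.36834919001271 0.028818111877503407
face deg -46.488362789530264 0.026286793312482473
-48 gap mm 32.415564367347436 O jaw [0.48420341 0.1296306 ] nut in wrench (x,y) mm -13.20962493285725 -1.3394324337114685
-47 gap mm 32.43110655565595 O jaw [0.48414055 0.12960153] nut in wrench (x,y) mm -13.209386399873246 -1.0428862057234418
-46 gap mm 32.436769914740374 O jaw [0.48407165 0.12957104] nut in wrench (x,y) mm -13.199641185459676 -0.7414531591862686
```

```bash

python3 -m inch '[[[0.1,-0.3,-0.2,0,0,0],[0.3,-0.7,-0.5,0,0,0],[0.3,-0.7,-0.8,0,0,0],[0.3,-0.7,-0.98,0,0,0],[0.3,-0.7,-0.98,0,0,0],[0.3,-0.7,-0.98,0,0,0]]]'
python3 -m inch '[[[0,0,0,0,0,0],[0,0,0,0,0,0],[0,0,0,0,0,0],[0,0,0,0,0,0],[0,0,0,0,0,0]]]' 0.85 40
python3 -m inch '[[[0.08,-0.086,0,0,0,0],[0.16,-0.172,0,0,0,0],[0.24,-0.258,0,0,0,0],[0.32,-0.344,0,0,0,0],[0.32,-0.344,0,0,0,0],[0.32,-0.344,0,0,0,0]]]'
```

```text
t: 11.2
ee_pos: [0.5343, 0.0096, 0.0746]
eef_rot: [0.905, 1.376, -0.906]
force: [-0.4, 0.5, -0.7]
gripper_width: 0.6
t: 11.7
ee_pos: [0.535, 0.0099, 0.0769]
eef_rot: [0.905, 1.373, -0.904]
force: [-3.6, -1.8, 5.4]
gripper_width: 0.27
t: 12.3
ee_pos: [0.5635, -0.0206, 0.0735]
eef_rot: [0.904, 1.387, -0.904]
force: [-12.5, 13.5, -1.0]
gripper_width: 0.269
```

```bash

python3 -m inch '[[[0.1,0.1,0,0,0,0.012],[0.2,0.2,0,0,0,0.024],[0.3,0.3,0,0,0,0.036],[0.4,0.4,0,0,0,0.048],[0.5,0.5,0,0,0,0.06],[0.6,0.6,0,0,0,0.072],[0.71,0.7,0,0,0,0.085],[0.71,0.7,0,0,0,0.085],[0.71,0.7,0,0,0,0.085]]]'
python3 -m inch '[[[0,0,0,0,0,0],[0,0,0,0,0,0],[0,0,0.3,0,0,0],[-0.3,0.2,0.6,0,0,0],[-0.7,0.5,0.95,0,0,0],[-0.8,0.6,1,0,0,0],[-0.8,0.6,1,0,0,0],[-0.8,0.6,1,0,0,0]]]' 0.4
python3 - <<'E'
from h import *
import pickle
im=get_image("wrist");save(im,"w8.png",None,1.5);pickle.dump(im,open("w8.pkl","wb"));st()
E
```

```text
t: 13.2
ee_pos: [0.6374, 0.0452, 0.0749]
eef_rot: [0.494, 1.513, -0.496]
force: [-1.0, -3.0, -3.6]
gripper_width: 0.272
t: 14.0
ee_pos: [0.5577, 0.1058, 0.1761]
eef_rot: [0.494, 1.512, -0.493]
force: [-0.3, -0.5, -1.1]
gripper_width: 0.603
pos [0.5577 0.1053 0.1751] handle(tool z) deg -36.16 tilt [ 0.  0. -1.] F [-0.2  0.2  0.3] M [-0.04 -0.03 -0.03] w 0.6 t 14.05
```

View pics/w8.png

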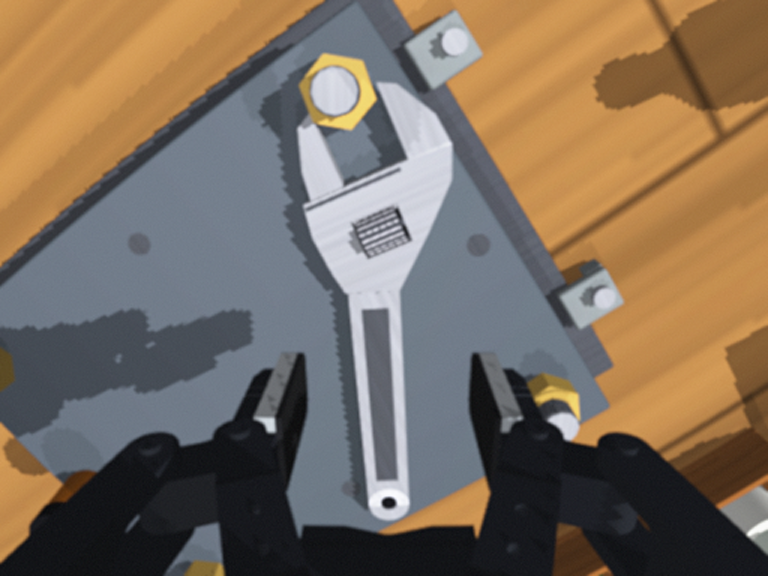

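```bash
python3 - <<'E'
from h import *
import pickle;im=pickle.load(open("w8.pkl","rb"))
save(im,"w8n.png",(190,25,310,145),6)
E
```

```text
(no output)
```

View pics/w8n.png

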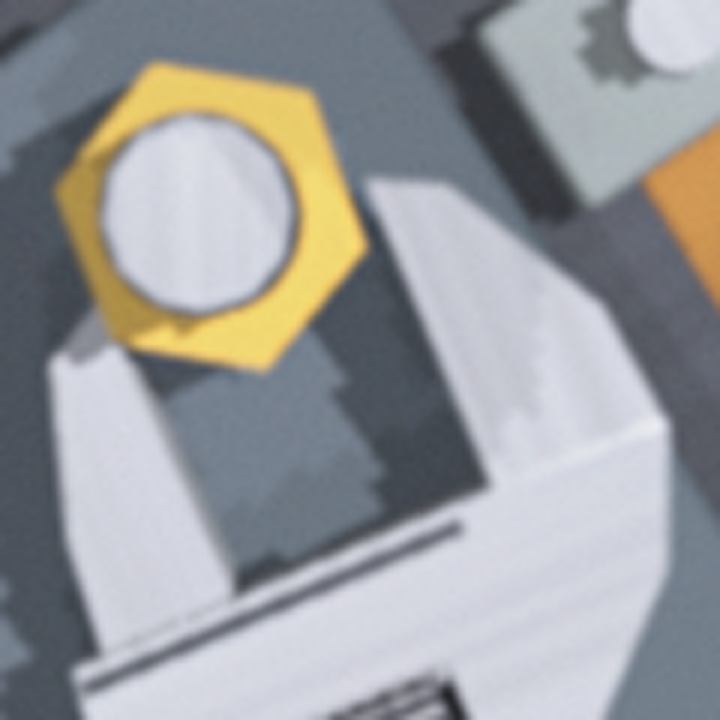

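```bash
cat > mm.py <<'E'
from h import *
import pickle
from scipy.optimize import least_squares
def hexr(c,th):
    a=th+np.pi/6-np.arange(6)*np.pi/3
    return np.c_[c[0]+.01732*np.cos(a),c[1]+.01732*np.sin(a)]
def nut(im,N,sels):
    P=atz(im,N,.086);n0=np.array([.4746,.1385])
    a0=np.arctan2(P[0,1]-n0[1],P[0,0]-n0[0])-np.pi/6
    for sel in sels:
        r=least_squares(lambda p:(hexr(p[:2],p[2])-P[:,:2])[sel].ravel(),[*n0,a0])
        print("nut",sel,np.round(r.x[:2],4),"flat dir",(np.degrees(r.x[2])+30)%60-60,"rms mm",1e3*np.sqrt(2*r.cost/len(sel)))
    return r.x[:2]
def wr(im,F,n,fl=None):
    # F: fixed tip, fixed root, moving tip, moving root (root at throat)
    W=atz(im,F,.0825)[:,:2]
    a=[]
    for i in (0,2):
        d=W[i+1]-W[i];a.append(np.degrees(np.arctan2(d[1],d[0])));print("face deg",a[-1],np.linalg.norm(d))
    t=W[1]-W[3]; a.append(np.degrees(np.arctan2(t[1],t[0]))-90);print("throat deg",a[-1])
    m=np.mean(a[:2])
    for deg in (m-1,m,m+1):
        th=np.radians(deg)
        x=np.array([np.cos(th),np.sin(th)]);y=np.array([-x[1],x[0]])
        Oj=x*(W[[1,3]]@x-.018).mean()+y*((W[:2]@y).mean()-.015)
        print(round(deg,2),"gap mm",1e3*((W[:2]@y).mean()-(W[2:]@y).mean()),"O",np.round(Oj,4),"nut in wrench mm",1e3*(n-Oj)@x,1e3*(n-Oj)@y)
E
python3 - <<'E'
from mm import *
im=pickle.load(open("w8.pkl","rb"))
o=np.array([190,25])
n=nut(im,np.array([(313,90),(368,243),(265,372),(122,345),(55,188),(155,62)])/6+o,([0,1,2,3,4,5],[0,1,2,5],[0,1,4,5]))
wr(im,np.array([(370,180),(490,487),(122,345),(235,590)])/6+o,n)
a=atz(im,[(374/1.5,293/1.5)],.08)[0,:2];b=atz(im,[(388.5/1.5,503/1.5)],.08)[0,:2];d=b-a
print("handle dir",np.degrees(np.arctan2(d[1],d[0])),"hole",b)
E
```

```text
nut [0, 1, 2, 3, 4, 5] [0.4747 0.139 ] flat dir -16.116424621745296 rms mm 0.42238774824139375
nut [0, 1, 2, 5] [0.4745 0.139 ] flat dir -16.59628134472807 rms mm 0.27733755113834
nut [0, 1, 4, 5] [0.4745 0.1391] flat dir -16.32626865645564 rms mm 0.15413000893982867
face deg -14.156137241608924 0.036381848961594014
face deg -12.607911309801331 0.030393413023576683
throat deg -14.327073472792847
-14.38 gap mm 32.29492985632648 O [0.4956 0.1363] nut in wrench mm -21.166227871486626 -2.5320426866649415
-13.38 gap mm 32.34292603864203 O [0.4956 0.1363] nut in wrench mm -21.189158177366117 -2.1635674255248993
-12.38 gap mm 32.38107025237308 O [0.4956 0.1363] nut in wrench mm -21.200151086030868 -1.7898639754796575
handle dir -33.009181542520345 hole [0.67481256 0.02036309]
```

```bash

python3 -m inch '[[[0.2,-0.2,-0.2,0,0,0.0087],[0.47,-0.4,-0.5,0,0,0.0087],[0.47,-0.4,-0.8,0,0,0.0087],[0.47,-0.4,-0.9,0,0,0.0087],[0.47,-0.4,-0.9,0,0,0.0087]]]'
python3 -m inch '[[[0,0,-0.12,0,0,0],[0,0,-0.12,0,0,0],[0,0,-0.12,0,0,0],[0,0,-0.12,0,0,0]]]'
python3 -m inch '[[[0,0,0,0,0,0],[0,0,0,0,0,0],[0,0,0,0,0,0],[0,0,0,0,0,0],[0,0,0,0,0,0],[0,0,0,0,0,0]]]' 0.85 80
```

```text
t: 14.55
ee_pos: [0.6035, 0.0652, 0.0826]
eef_rot: [0.451, 1.528, -0.453]
force: [0.2, 0.2, 0.0]
gripper_width: 0.598
t: 14.95
ee_pos: [0.6051, 0.0659, 0.0743]
eef_rot: [0.451, 1.522, -0.45]
force: [-0.5, -0.1, 0.8]
gripper_width: 0.598
t: 15.55
ee_pos: [0.605, 0.0659, 0.0742]
eef_rot: [0.452, 1.522, -0.45]
force: [-1.2, 0.5, 6.5]
gripper_width: 0.264
```

```bash

python3 -m inch '[[[0.07,-0.015,0,0,0,0],[0.15,-0.04,0,0,0,0],[0.15,-0.05,0,0,0,-0.003],[0.12,-0.1,0,0,0,-0.007],[0.08,-0.13,0,0,0,-0.0094],[0.08,-0.13,0,0,0,-0.0094],[0.08,-0.13,0,0,0,-0.0094]]]'
python3 -m inch '[[[0,0,0,0,0,0],[0,0,0,0,0,0],[0,0,0.3,0,0,0],[-0.3,0.2,0.6,0,0,0],[-0.6,0.4,0.95,0,0,0],[-0.6,0.5,1,0,0,0],[-0.6,0.5,1,0,0,0],[-0.6,0.5,1,0,0,0]]]' 0.4
python3 - <<'E'
from h import *
import pickle
im=get_image("wrist");save(im,"w9.png",(190,35,310,155),6);pickle.dump(im,open("w9.pkl","wb"));st()
E
```

```text
t: 16.25
ee_pos: [0.6133, 0.0528, 0.0743]
eef_rot: [0.498, 1.511, -0.496]
force: [1.4, 2.0, 6.3]
gripper_width: 0.262
t: 17.05
ee_pos: [0.5524, 0.1022, 0.1714]
eef_rot: [0.496, 1.515, -0.498]
force: [0.0, -0.6, -0.7]
gripper_width: 0.601
pos [0.5523 0.102  0.171 ] handle(tool z) deg -36.4 tilt [-0.004 -0.001 -1.   ] F [ 0.8  0.4 -0.1] M [-0.01 -0.03 -0.05] w 0.598 t 17.1
```

View pics/w9.png

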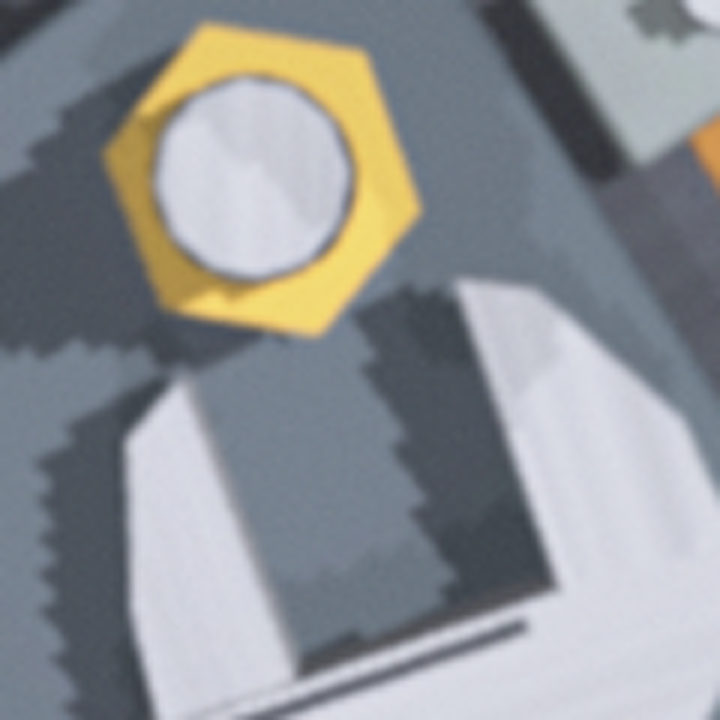

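```bash
python3 - <<'E'
from mm import *
im=pickle.load(open("w9.pkl","rb"))
o=np.array([190,35])
n=nut(im,np.array([(363,48),(422,208),(318,337),(163,305),(103,153),(205,22)])/6+o,([0,1,2,3,4,5],[0,1,2,5],[0,1,4,5]))
wr(im,np.array([(460,282),(556,588),(187,375),(298,677)])/6+o,n)
E
```

```text
nut [0, 1, 2, 3, 4, 5] [0.4744 0.1389] flat dir -16.354774112820934 rms mm 0.2314848520038132
nut [0, 1, 2, 5] [0.4744 0.1389] flat dir -16.300188640161508 rms mm 0.2701490589058856
nut [0, 1, 4, 5] [0.4744 0.139 ] flat dir -16.019578933355433 rms mm 0.1672277758686835
face deg -18.106923821930163 0.03604661640044166
face deg -17.40345579954408 0.03664689437687342
throat deg -17.023493963745707
-18.76 gap mm 31.93079822394218 O [0.5086 0.1298] nut in wrench mm -35.39565518082712 -2.2788455280655793
-17.76 gap mm 31.93749316452832 O [0.5086 0.1298] nut in wrench mm -35.41599690135675 -1.6672248892254145
-16.76 gap mm 31.934459635311164 O [0.5086 0.1298] nut in wrench mm -35.42006759177789 -1.0505272522250793
```

```bash

python3 -m inch '[[[0.3,-0.25,-0.3,0,0,0],[0.6,-0.5,-0.6,0,0,0],[0.6,-0.5,-0.85,0,0,0],[0.6,-0.5,-0.97,0,0,0],[0.6,-0.5,-0.97,0,0,0],[0.6,-0.5,-0.97,0,0,0]]]'
python3 -m inch '[[[0,0,0,0,0,0],[0,0,0,0,0,0],[0,0,0,0,0,0],[0,0,0,0,0,0],[0,0,0,0,0,0]]]' 0.85 80
python3 -m inch '[[[0.013,0.019,0,0,0,0.0025],[0.013,0.019,0,0,0,0.0025],[-0.04,0.034,0,0,0,0.0025],[-0.09,0.049,0,0,0,0.0025],[-0.14,0.064,0,0,0,0.0025],[-0.18,0.076,0,0,0,0.0025],[-0.18,0.076,0,0,0,0.0025]]]'
```

```text
t: 17.7
ee_pos: [0.6128, 0.0529, 0.0769]
eef_rot: [0.497, 1.513, -0.496]
force: [-0.1, -0.1, 0.1]
gripper_width: 0.597
t: 18.2
ee_pos: [0.6133, 0.053, 0.0786]
eef_rot: [0.497, 1.51, -0.496]
force: [-2.3, 0.2, 6.1]
gripper_width: 0.233
t: 18.9
ee_pos: [0.596, 0.0604, 0.0787]
eef_rot: [0.486, 1.51, -0.483]
force: [2.3, -1.5, 7.5]
gripper_width: 0.233
```

```bash

python3 -m inch '[[[0,0,0,0,0,0],[0,0,0,0,0,0],[0,0,-0.05,0,0,0],[0,0,-0.05,0,0,0],[0,0,-0.05,0,0,0]]]' 0.5
python3 -m inch '[[[0,0,0,0,0,0],[0,0,0,0,0,0],[0,0,0,0,0,0],[0,0,0,0,0,0],[0,0,0,0,0,0]]]' 0.85 80
python3 - <<'E'
from h import *
st()
im=get_image("wrist");save(im,"w10.png",None,1.5)
E
```

```text
t: 19.4
ee_pos: [0.5942, 0.0603, 0.0705]
eef_rot: [0.485, 1.517, -0.485]
force: [-0.2, -0.2, 0.2]
gripper_width: 0.501
t: 19.9
ee_pos: [0.5948, 0.0604, 0.0716]
eef_rot: [0.485, 1.515, -0.484]
force: [-0.5, 1.3, 3.0]
gripper_width: 0.266
pos [0.5948 0.0604 0.0716] handle(tool z) deg -35.47 tilt [ 0.001  0.    -1.   ] F [-0.5  1.3  3. ] M [ 0.13  0.16 -0.16] w 0.266 t 19.9
```

View pics/w10.png

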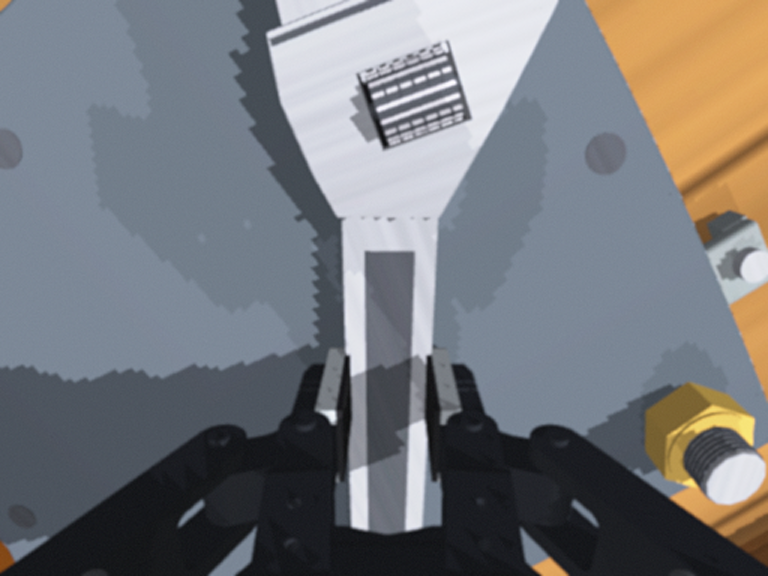

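```bash
python3 - <<'E'
from h import *
im=get_image("wrist")
w=np.array([(360,75),(448,42),(470,118),(385,150)])/1.5
for z in (.086,.0876):
    wc=atz(im,[w.mean(0)],z)[0,:2]
    nk=atz(im,[(390/1.5,217/1.5)],.081)[0,:2]
    for deg in (-15.4,-16.3):
        th=np.radians(deg);x=np.array([np.cos(th),np.sin(th)]);y=np.array([-x[1],x[0]])
        O=wc-.0445*x+.010*y
        n=np.array([.4744,.1389]);print(z,deg,"O",O,"nut in wrench",1e3*(n-O)@x,1e3*(n-O)@y)
        h=np.radians(deg-20.05);hv=np.array([np.cos(h),np.sin(h)]);print(" O via neck75", nk-.075*hv)
E
```

```text
0.086 -15.4 O [0.49048691 0.13521274] nut in wrench -16.48849355355384 -0.7171102874226807
 O via neck75 [0.49121098 0.13431231]
0.086 -16.3 O [0.49082893 0.13584226] nut in wrench -16.62677884874303 -1.6762211151051625
 O via neck75 [0.49190178 0.13526661]
0.0876 -15.4 O [0.49046008 0.13512734] nut in wrench -16.485304911064105 -0.6276534089870183
 O via neck75 [0.49121098 0.13431231]
0.0876 -16.3 O [0.4908021  0.13575686] nut in wrench -16.62499572720352 -1.586725187723212
 O via neck75 [0.49190178 0.13526661]
```

```bash

python3 -m inch '[[[-0.011,-0.015,0,0,0,-0.0022],[-0.05,-0.004,0,0,0,-0.0022],[-0.09,0.008,0,0,0,-0.0022],[-0.09,0.008,0,0,0,-0.0022]]]'
python3 -m inch '[[[-0.03,0.009,0,0,0,0],[-0.06,0.018,0,0,0,0],[-0.08,0.023,0,0,0,0],[-0.08,0.023,0,0,0,0]]]'
python3 - <<'E'
from h import *
st()
E
```

```text
t: 20.4
ee_pos: [0.5856, 0.0608, 0.0716]
eef_rot: [0.495, 1.512, -0.496]
force: [2.0, -0.7, 3.7]
gripper_width: 0.264
t: 20.8
ee_pos: [0.5777, 0.0633, 0.0716]
eef_rot: [0.496, 1.513, -0.495]
force: [2.6, -1.5, 4.2]
gripper_width: 0.266
pos [0.5777 0.0633 0.0716] handle(tool z) deg -36.26 tilt [ 0.001 -0.    -1.   ] F [ 2.6 -1.5  4.2] M [-0.24 -0.56 -0.11] w 0.266 t 20.8
```

```bash

python3 -m inch '[[[0,0,0,0,0,0],[0,0,0,0,0,0],[0,0,0.3,0,0,0],[-0.3,0.2,0.6,0,0,0],[-0.4,0.35,0.95,0,0,0],[-0.4,0.35,1,0,0,0],[-0.4,0.35,1,0,0,0],[-0.4,0.35,1,0,0,0]]]' 0.4
python3 - <<'E'
from h import *
import pickle
im=get_image("wrist");save(im,"w11.png",(180,35,320,175),5);pickle.dump(im,open("w11.pkl","wb"));st()
E
```

```text
t: 21.6
ee_pos: [0.5371, 0.0981, 0.1695]
eef_rot: [0.495, 1.516, -0.497]
force: [0.0, -0.0, -0.5]
gripper_width: 0.598
pos [0.537  0.098  0.1691] handle(tool z) deg -36.29 tilt [-0.004 -0.    -1.   ] F [-0.2 -0.1 -0.2] M [-0.   -0.01 -0.02] w 0.602 t 21.65
```

View pics/w11.png

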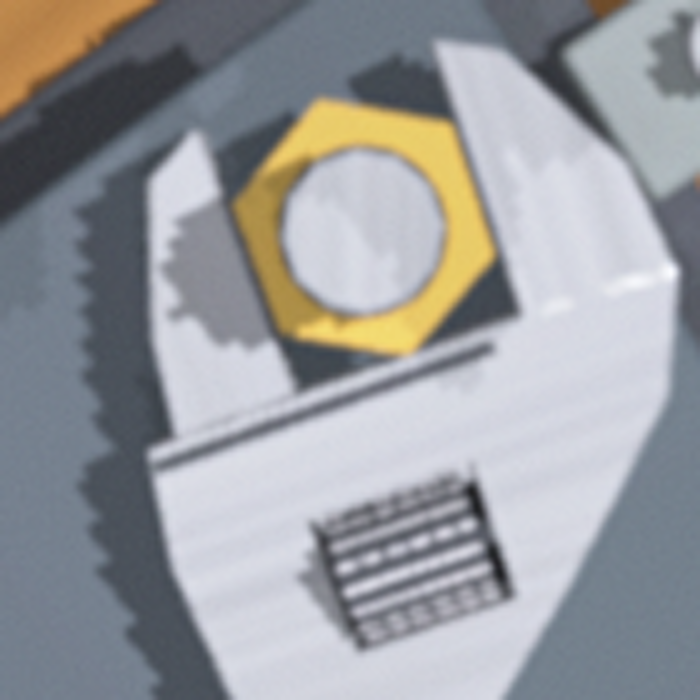

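```bash
python3 - <<'E'
from mm import *
im=pickle.load(open("w11.pkl","rb"))
o=np.array([180,35])
n=nut(im,np.array([(448,118),(497,245),(405,355),(280,333),(233,205),(320,97)])/5+o,([0,1,2,3,4,5],[0,1,2,5]))
wr(im,np.array([(437,42),(520,315),(197,133),(298,390)])/5+o,n)
print("worm",atz(im,np.array([(318,525),(472,475),(512,595),(362,648)]).mean(0)[None]/5+o,.0876))
for deg in (-16.3,):
    x=np.array([np.cos(np.radians(deg)),np.sin(np.radians(deg))]);print(n+.0445*x-.01*np.array([-x[1],x[0]]))
E
```

```text
nut [0, 1, 2, 3, 4, 5] [0.4741 0.1389] flat dir -15.915120184599132 rms mm 0.48373898393163856
nut [0, 1, 2, 5] [0.4739 0.1389] flat dir -16.330314885209717 rms mm 0.5446451897289918
face deg -18.183398318960716 0.03637528111984531
face deg -15.511854467545337 0.035686411511902064
throat deg -17.754042963922316
-17.85 gap mm 32.22248110286075 O [0.474  0.1401] nut in wrench mm 0.33043028729029467 -1.124885938173848
-16.85 gap mm 32.22473271970638 O [0.4739 0.1401] nut in wrench mm 0.32746759473558507 -1.1319135508870983
-15.85 gap mm 32.21716837079758 O [0.4739 0.1401] nut in wrench mm 0.32988812674919776 -1.1340272264593367
worm [[0.51357697 0.11847945 0.0876    ]]
[0.51382674 0.11685019]
```

```bash

python3 -m inch '[[[-0.07,0.09,0,0,0,0.0185],[-0.145,0.176,-0.2,0,0,0.037],[-0.145,0.176,-0.5,0,0,0.0555],[-0.145,0.176,-0.7,0,0,0.0555],[-0.145,0.176,-0.74,0,0,0.0555],[-0.145,0.176,-0.74,0,0,0.0555],[-0.145,0.176,-0.74,0,0,0.0555]]]' 1 30
python3 - <<'E'
from h import *
s,T=st()
im=get_image("wrist");save(im,"w12.png",None,1.5);print(1.5*proj(im,[s["ee_pos"]]))
im=get_image("side");save(im,"side3.png",(205,105,325,205),6)
E
```

```text
t: 22.35
ee_pos: [0.5237, 0.1158, 0.098]
eef_rot: [0.224, 1.558, -0.223]
force: [-0.5, 0.1, 0.9]
gripper_width: -0.001
pos [0.5237 0.1158 0.098 ] handle(tool z) deg -16.32 tilt [ 0.001  0.    -1.   ] F [-0.5  0.1  0.9] M [0.02 0.01 0.01] w -0.001 t 22.35
[[389.66338684 372.55232817]]
```

View pics/w12.png

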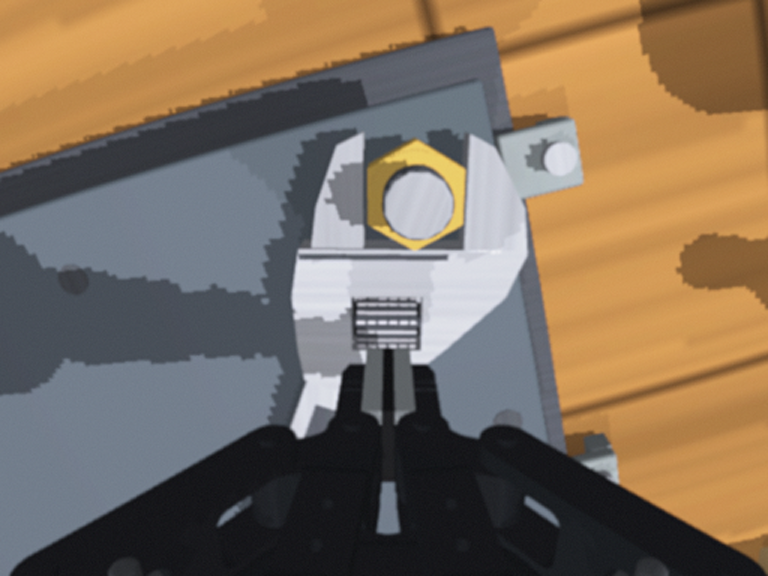

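View pics/side3.png

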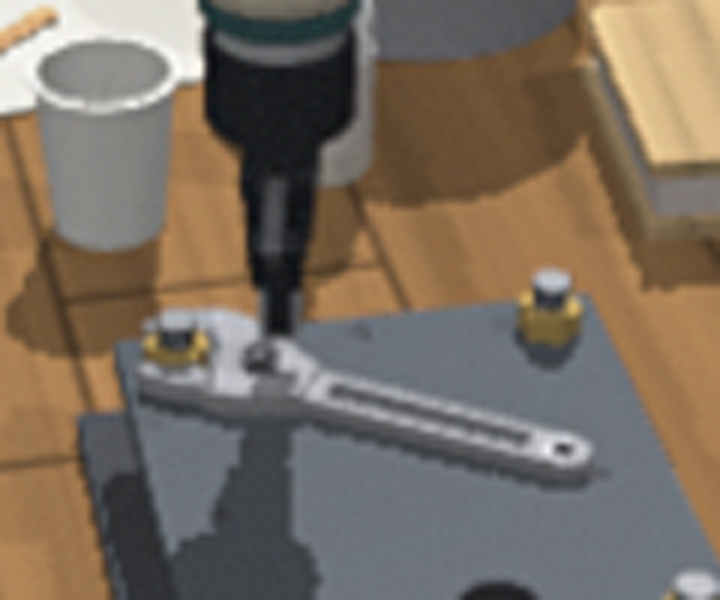

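```bash

python3 -m inch '[[[0,0,-0.06,0,0,0],[0,0,-0.09,0,0,0],[0,0,-0.1,0,0,0],[0,0,-0.1,0,0,0]]]'
python3 -m inch '[[[0,0,-0.01,0,0,0],[0,0,-0.01,0,0,0],[0,0,-0.01,0,0,0]]]'
python3 -m inch '[[[0,0,-0.01,0,0,0],[0,0,-0.01,0,0,0],[0,0,-0.01,0,0,0]]]'
```

```text
t: 22.85
ee_pos: [0.5236, 0.1159, 0.0881]
eef_rot: [0.223, 1.558, -0.223]
force: [-1.1, -0.9, 5.2]
gripper_width: -0.003
t: 23.15
ee_pos: [0.524, 0.1159, 0.0879]
eef_rot: [0.223, 1.556, -0.223]
force: [-1.1, -1.3, 7.6]
gripper_width: 0.001
t: 23.45
ee_pos: [0.5244, 0.1158, 0.0875]
eef_rot: [0.223, 1.555, -0.223]
force: [-1.8, -1.8, 11.1]
gripper_width: 0.002
```

```bash

python3 -m inch '[[[0,0,-0.02,0,0,0],[0,0,-0.02,0,0,0],[-0.029,0.008,-0.02,0,0,0],[-0.058,0.017,-0.02,0,0,0],[-0.087,0.025,-0.02,0,0,0]]]'
python3 -m inch '[[[-0.029,0.008,0,0,0,0],[-0.058,0.017,0,0,0,0],[-0.087,0.026,0,0,0,0],[-0.115,0.034,0,0,0,0],[-0.115,0.034,0,0,0,0]]]'
python3 - <<'E'
from h import *
s,T=st()
im=get_image("wrist");save(im,"w13.png",(180,70,380,270),4)
E
```

```text
t: 23.95
ee_pos: [0.5188, 0.1177, 0.0883]
eef_rot: [0.224, 1.546, -0.222]
force: [5.8, -5.9, 18.0]
gripper_width: 0.0
t: 24.45
ee_pos: [0.5067, 0.1214, 0.088]
eef_rot: [0.224, 1.548, -0.222]
force: [2.1, -4.6, 17.8]
gripper_width: -0.001
pos [0.5067 0.1214 0.088 ] handle(tool z) deg -16.32 tilt [ 0.012 -0.    -1.   ] F [ 2.1 -4.6 17.8] M [-0.84 -0.64 -0.07] w -0.001 t 24.45
```

View pics/w13.png

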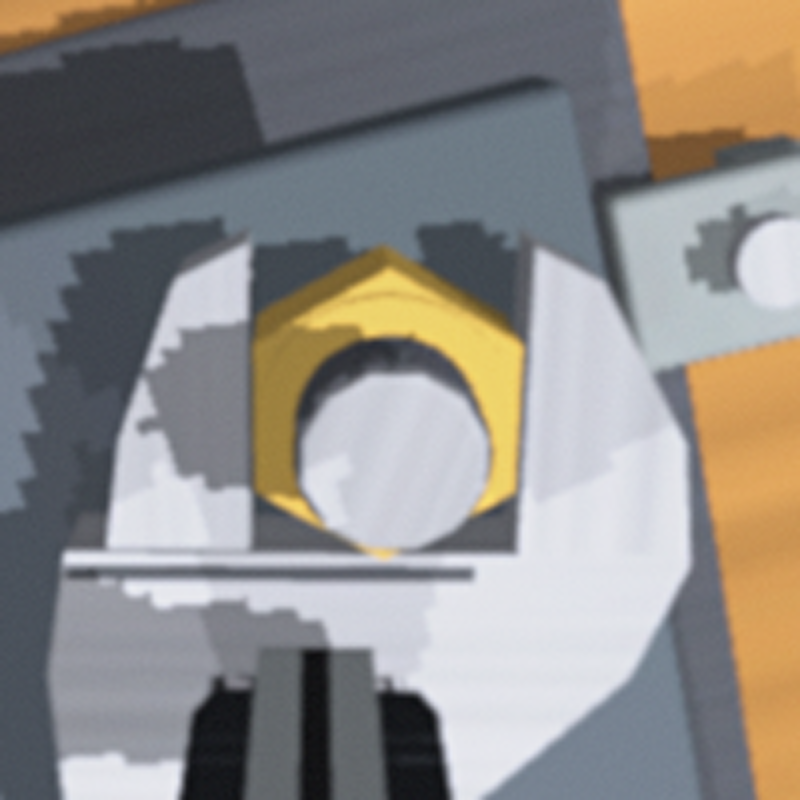

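```bash

python3 -m inch '[[[0,0,0.1,0,0,0],[0,0,0.12,0,0,0],[0.19,-0.056,0.12,0,0,0],[0.19,-0.056,0.12,0,0,0],[0.19,-0.056,0.04,0,0,0],[0.19,-0.056,0.0,0,0,0],[0.19,-0.056,0.0,0,0,0],[0.19,-0.056,0.0,0,0,0]]]'
python3 -m inch '[[[-0.029,0.008,0,0,0,0],[-0.058,0.017,0,0,0,0],[-0.087,0.026,0,0,0,0],[-0.115,0.034,0,0,0,0],[-0.144,0.042,0,0,0,0],[-0.173,0.051,0,0,0,0],[-0.2,0.059,0,0,0,0],[-0.2,0.059,0,0,0,0]]]'
python3 - <<'E'
from h import *
s,T=st()
im=get_image("wrist");save(im,"w14.png",(180,70,380,270),4)
E
```

```text
t: 25.3
ee_pos: [0.5247, 0.1162, 0.0871]
eef_rot: [0.224, 1.55, -0.222]
force: [3.8, -3.3, 18.4]
gripper_width: 0.0
t: 26.1
ee_pos: [0.504, 0.1224, 0.0871]
eef_rot: [0.224, 1.551, -0.222]
force: [-2.3, -2.0, 20.0]
gripper_width: 0.002
pos [0.504  0.1224 0.0871] handle(tool z) deg -16.28 tilt [ 0.008  0.    -1.   ] F [-2.3 -2.  20. ] M [-0.43  0.17  0.01] w 0.002 t 26.1
```

View pics/w14.png

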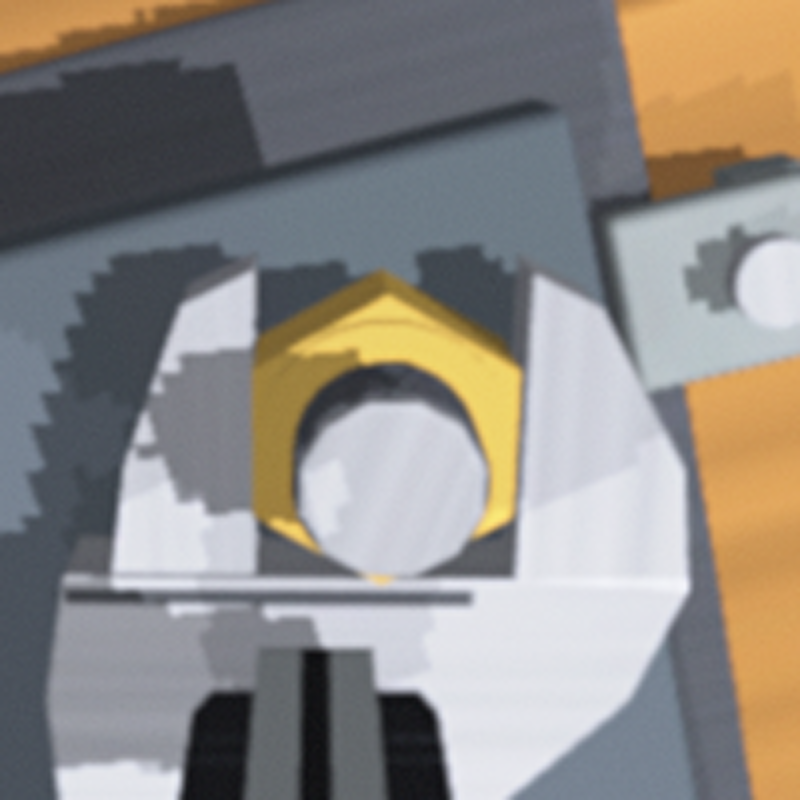

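```bash

python3 -m inch '[[[0,0,0.1,0,0,0],[0,0,0.12,0,0,0],[0.2,-0.059,0.12,0,0,0],[0.2,-0.059,0.12,0,0,0],[0.2,-0.059,0.045,0,0,0],[0.2,-0.059,0.005,0,0,0],[0.2,-0.059,0.005,0,0,0],[0.2,-0.059,0.005,0,0,0]]]'
python3 -m inch '[[[-0.029,0.008,0,0,0,0],[-0.058,0.017,0,0,0,0],[-0.087,0.026,0,0,0,0],[-0.115,0.034,0,0,0,0],[-0.144,0.042,0,0,0,0],[-0.173,0.051,0,0,0,0],[-0.2,0.059,0,0,0,0],[-0.2,0.059,0,0,0,0]]]'
python3 - <<'E'
from h import *
s,T=st()
im=get_image("wrist");save(im,"w15.png",(180,70,380,270),4)
o=np.array([180,70])
W=atz(im,np.array([(258,577),(517,577)])/4+o,.0825);print("w14 pixels gap approx",np.linalg.norm(W[0]-W[1])*1e3)
W=atz(im,np.array([(250,550),(518,550)])/4+o,.0825);print("w13",np.linalg.norm(W[0]-W[1])*1e3)
E
```

```text
t: 26.95
ee_pos: [0.5242, 0.1159, 0.0873]
eef_rot: [0.224, 1.551, -0.223]
force: [1.8, -4.2, 18.7]
gripper_width: 0.004
t: 27.75
ee_pos: [0.5039, 0.1216, 0.0872]
eef_rot: [0.223, 1.551, -0.223]
force: [-1.4, -5.6, 20.1]
gripper_width: 0.0
pos [0.5039 0.1216 0.0872] handle(tool z) deg -16.31 tilt [ 0.008 -0.001 -1.   ] F [-1.4 -5.6 20.1] M [-0.98  0.09 -0.02] w 0.0 t 27.75
w14 pixels gap approx 30.832934272363055
w13 31.66801796543893
```

View pics/w15.png

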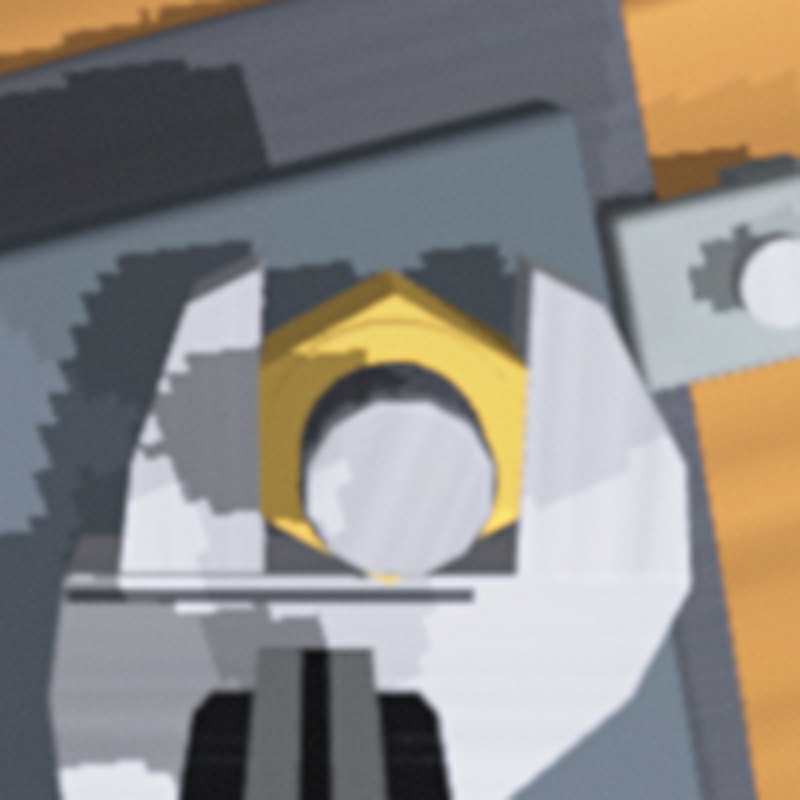

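```bash

python3 -m inch '[[[0,0,0.1,0,0,0],[0,0,0.12,0,0,0],[0.2,-0.059,0.12,0,0,0],[0.2,-0.059,0.12,0,0,0],[0.2,-0.059,0.045,0,0,0],[0.2,-0.059,0.005,0,0,0],[0.2,-0.059,0.005,0,0,0],[0.2,-0.059,0.005,0,0,0]]]'
python3 -m inch '[[[-0.029,0.008,0,0,0,0],[-0.058,0.017,0,0,0,0],[-0.087,0.026,0,0,0,0],[-0.115,0.034,0,0,0,0],[-0.144,0.042,0,0,0,0],[-0.173,0.051,0,0,0,0],[-0.2,0.059,0,0,0,0],[-0.2,0.059,0,0,0,0]]]'
python3 - <<'E'
from h import *
s,T=st()
im=get_image("wrist");save(im,"w16.png",(180,70,380,270),4)
E
```

```text
t: 28.6
ee_pos: [0.5239, 0.1161, 0.0875]
eef_rot: [0.223, 1.552, -0.222]
force: [2.0, -4.1, 17.7]
gripper_width: 0.005
t: 29.4
ee_pos: [0.5044, 0.1215, 0.0876]
eef_rot: [0.223, 1.55, -0.223]
force: [3.1, -6.4, 17.3]
gripper_width: 0.002
pos [0.5044 0.1215 0.0876] handle(tool z) deg -16.31 tilt [ 0.009 -0.001 -1.   ] F [ 3.1 -6.4 17.3] M [-1.14 -0.65 -0.03] w 0.002 t 29.4
```

View pics/w16.png

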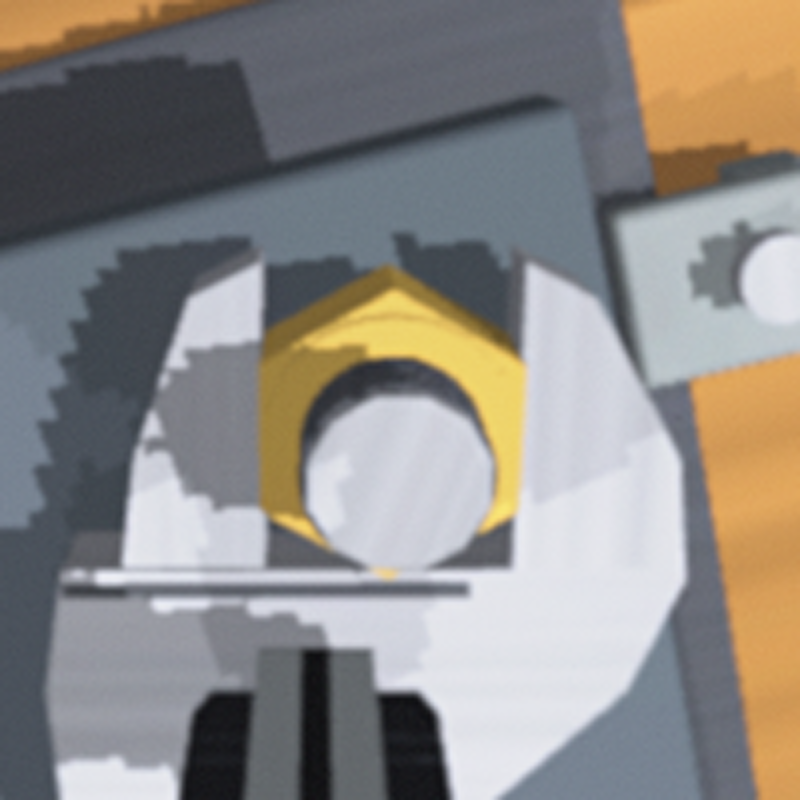

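```bash

python3 -m inch '[[[0,0,0.1,0,0,0],[0,0,0.12,0,0,0],[0.2,-0.059,0.12,0,0,0],[0.2,-0.059,0.12,0,0,0],[0.2,-0.059,0.045,0,0,0],[0.2,-0.059,0,0,0,0],[0.2,-0.059,0,0,0,0],[0.2,-0.059,0,0,0,0]]]'
python3 -m inch '[[[-0.029,0.008,0,0,0,0],[-0.058,0.017,0,0,0,0],[-0.087,0.026,0,0,0,0],[-0.115,0.034,0,0,0,0],[-0.144,0.042,0,0,0,0],[-0.173,0.051,0,0,0,0],[-0.2,0.059,0,0,0,0],[-0.2,0.059,0,0,0,0]]]'
python3 - <<'E'
from h import *
s,T=st()
im=get_image("wrist");save(im,"w17.png",(180,70,380,270),4)
E
```

```text
t: 30.25
ee_pos: [0.524, 0.116, 0.0874]
eef_rot: [0.223, 1.552, -0.222]
force: [2.0, -4.6, 16.9]
gripper_width: -0.003
t: 31.05
ee_pos: [0.5046, 0.1223, 0.0876]
eef_rot: [0.224, 1.549, -0.221]
force: [4.9, -2.3, 16.0]
gripper_width: -0.001
pos [0.5046 0.1223 0.0876] handle(tool z) deg -16.29 tilt [ 0.01  0.   -1.  ] F [ 4.9 -2.3 16. ] M [-0.46 -0.92 -0.02] w -0.001 t 31.05
```

View pics/w17.png

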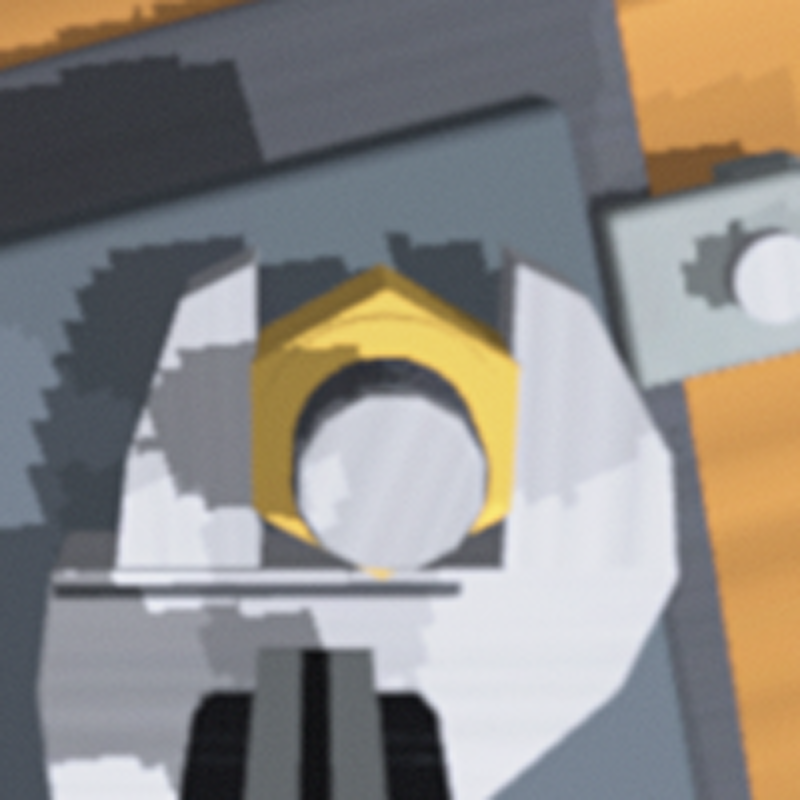

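```bash

python3 -m inch '[[[0,0,0.3,0,0,0],[0,0,0.6,0,0,0],[0.3,-0.25,0.6,0,0,-0.0185],[0.6,-0.5,0.5,0,0,-0.037],[0.74,-0.606,0.3,0,0,-0.0558],[0.74,-0.606,0.2,0,0,-0.0558],[0.74,-0.606,0.2,0,0,-0.0558],[0.74,-0.606,0.2,0,0,-0.0558]]]' 0.4
python3 - <<'E'
from h import *
s,T=st()
im=get_image("wrist");save(im,"w18.png",None,1.5)
E
```

```text
t: 31.9
ee_pos: [0.575, 0.0625, 0.1041]
eef_rot: [0.495, 1.515, -0.495]
force: [0.4, 0.4, -0.3]
gripper_width: 0.598
pos [0.575  0.0625 0.1041] handle(tool z) deg -36.21 tilt [-0.001  0.    -1.   ] F [ 0.4  0.4 -0.3] M [0.   0.   0.02] w 0.598 t 31.9
```

View pics/w18.png

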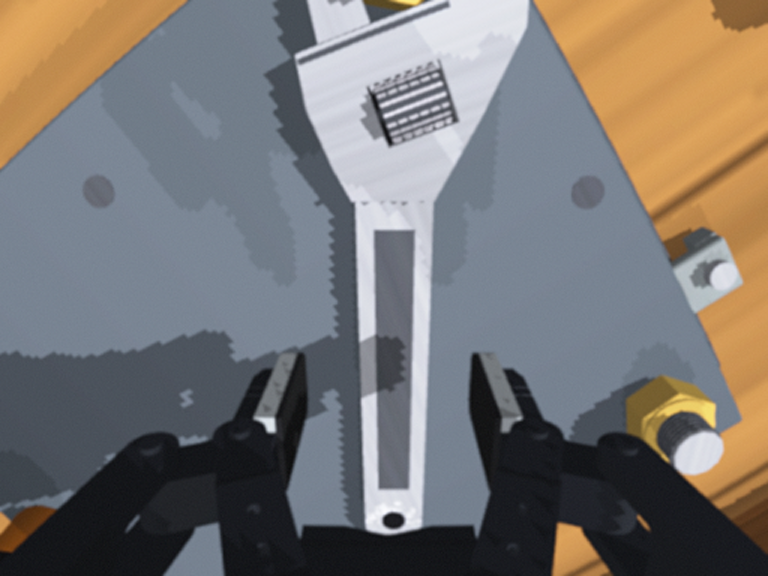

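```bash

python3 -m inch '[[[0.01,0.014,-0.15,0,0,0],[0.01,0.014,-0.28,0,0,0],[0.01,0.014,-0.32,0,0,0],[0.01,0.014,-0.32,0,0,0],[0.01,0.014,-0.32,0,0,0]]]'
python3 -m inch '[[[0,0,0,0,0,0],[0,0,0,0,0,0],[0,0,0,0,0,0],[0,0,0,0,0,0],[0,0,0,0,0,0]]]' 0.85 40
python3 - <<'E'
from h import *
s,T=st()
E
```

```text
t: 32.45
ee_pos: [0.577, 0.063, 0.0723]
eef_rot: [0.497, 1.513, -0.497]
force: [-0.4, 0.1, 0.6]
gripper_width: 0.599
t: 32.95
ee_pos: [0.5774, 0.0631, 0.073]
eef_rot: [0.498, 1.512, -0.496]
force: [-0.0, 1.2, 5.0]
gripper_width: 0.277
pos [0.5774 0.0631 0.073 ] handle(tool z) deg -36.36 tilt [ 0.002  0.    -1.   ] F [-0.   1.2  5. ] M [ 0.26 -0.02  0.02] w 0.277 t 32.95
```

```bash
python3 - <<'E'
import numpy as np
c=np.array([.4743,.1388]);g=np.array([.5774,.0631]);r=g-c
for a,b in ((0,12),(12,24),(24,27),(27,30),(30,33),(33,36),(36,39),(39,42),(42,45),(45,48)):
    R=lambda p:np.array([[np.cos(p),np.sin(p)],[-np.sin(p),np.cos(p)]])@r
    o=[]
    st=2 if b-a>3 else 1
    for q in range(a+st,b+1,st):
        d=(R(np.radians(q))-R(np.radians(a)))*10; o.append([round(d[0],3),round(d[1],3),0,0,0,round(-(q-a)/360,4)])
    print(a,b,o)
E
```

```text
0 12 [[np.float64(-0.027), np.float64(-0.036), 0, 0, 0, -0.0056], [np.float64(-0.055), np.float64(-0.07), 0, 0, 0, -0.0111], [np.float64(-0.085), np.float64(-0.104), 0, 0, 0, -0.0167], [np.float64(-0.115), np.float64(-0.136), 0, 0, 0, -0.0222], [np.float64(-0.147), np.float64(-0.168), 0, 0, 0, -0.0278], [np.float64(-0.18), np.float64(-0.198), 0, 0, 0, -0.0333]]
12 24 [[np.float64(-0.034), np.float64(-0.029), 0, 0, 0, -0.0056], [np.float64(-0.069), np.float64(-0.057), 0, 0, 0, -0.0111], [np.float64(-0.104), np.float64(-0.084), 0, 0, 0, -0.0167], [np.float64(-0.141), np.float64(-0.109), 0, 0, 0, -0.0222], [np.float64(-0.179), np.float64(-0.133), 0, 0, 0, -0.0278], [np.float64(-0.217), np.float64(-0.156), 0, 0, 0, -0.0333]]
24 27 [[np.float64(-0.019), np.float64(-0.011), 0, 0, 0, -0.0028], [np.float64(-0.039), np.float64(-0.021), 0, 0, 0, -0.0056], [np.float64(-0.059), np.float64(-0.032), 0, 0, 0, -0.0083]]
27 30 [[np.float64(-0.02), np.float64(-0.01), 0, 0, 0, -0.0028], [np.float64(-0.04), np.float64(-0.019), 0, 0, 0, -0.0056], [np.float64(-0.061), np.float64(-0.029), 0, 0, 0, -0.0083]
[... 423 characters left out ...]
 0, 0, 0, -0.0028], [np.float64(-0.043), np.float64(-0.013), 0, 0, 0, -0.0056], [np.float64(-0.064), np.float64(-0.019), 0, 0, 0, -0.0083]]
39 42 [[np.float64(-0.022), np.float64(-0.005), 0, 0, 0, -0.0028], [np.float64(-0.043), np.float64(-0.011), 0, 0, 0, -0.0056], [np.float64(-0.065), np.float64(-0.015), 0, 0, 0, -0.0083]]
42 45 [[np.float64(-0.022), np.float64(-0.004), 0, 0, 0, -0.0028], [np.float64(-0.044), np.float64(-0.008), 0, 0, 0, -0.0056], [np.float64(-0.066), np.float64(-0.012), 0, 0, 0, -0.0083]]
45 48 [[np.float64(-0.022), np.float64(-0.003), 0, 0, 0, -0.0028], [np.float64(-0.044), np.float64(-0.006), 0, 0, 0, -0.0056], [np.float64(-0.066), np.float64(-0.008), 0, 0, 0, -0.0083]]
```

```bash

python3 -m inch '[[[-0.027,-0.036,0,0,0,-0.0056],[-0.055,-0.07,0,0,0,-0.0111],[-0.085,-0.104,0,0,0,-0.0167],[-0.115,-0.136,0,0,0,-0.0222],[-0.147,-0.168,0,0,0,-0.0278],[-0.18,-0.198,0,0,0,-0.0333],[-0.18,-0.198,0,0,0,-0.0333]]]'
python3 - <<'E'
from h import *
s,T=st()
im=get_image("side");save(im,"side4.png",(205,135,355,265),5)
E
```

```text
t: 33.65
ee_pos: [0.5594, 0.0435, 0.073]
eef_rot: [0.661, 1.466, -0.658]
force: [2.5, 3.6, 5.3]
gripper_width: 0.28
pos [0.5594 0.0435 0.073 ] handle(tool z) deg -48.41 tilt [ 0.002  0.001 -1.   ] F [2.5 3.6 5.3] M [ 0.53 -0.31  0.15] w 0.28 t 33.65
```

View pics/side4.png

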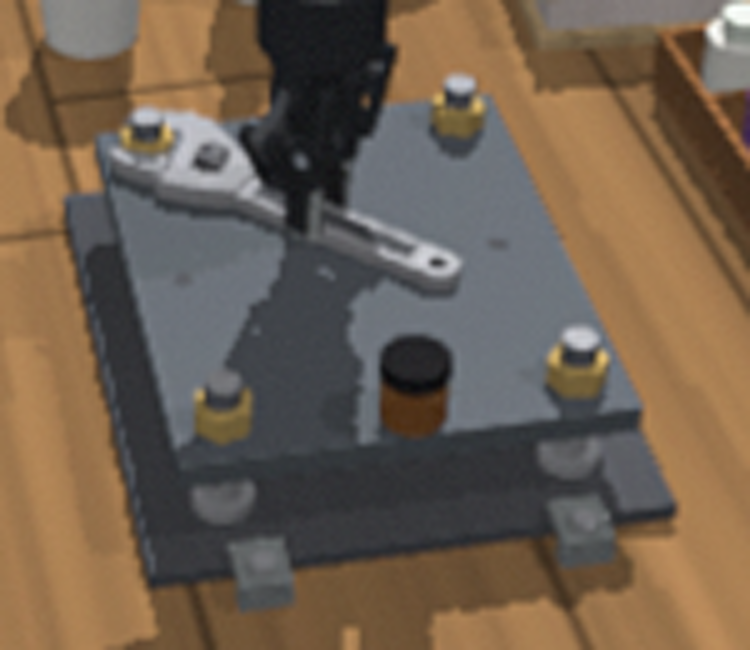

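```bash

python3 -m inch '[[[-0.034,-0.029,0,0,0,-0.0056],[-0.069,-0.057,0,0,0,-0.0111],[-0.104,-0.084,0,0,0,-0.0167],[-0.141,-0.109,0,0,0,-0.0222],[-0.179,-0.133,0,0,0,-0.0278],[-0.217,-0.156,0,0,0,-0.0333],[-0.217,-0.156,0,0,0,-0.0333]]]'
python3 -m inch '[[[-0.02,-0.011,0,0,0,-0.0028],[-0.04,-0.021,0,0,0,-0.0056],[-0.06,-0.032,0,0,0,-0.0083],[-0.06,-0.032,0,0,0,-0.0083]]]'
python3 -c "
from h import *
st()"
```

```text
t: 34.4
ee_pos: [0.5378, 0.0279, 0.073]
eef_rot: [0.822, 1.409, -0.819]
force: [2.0, 4.0, 5.6]
gripper_width: 0.281
t: 34.8
ee_pos: [0.5321, 0.0249, 0.073]
eef_rot: [0.861, 1.392, -0.858]
force: [2.4, 4.1, 4.7]
gripper_width: 0.277
pos [0.5321 0.0249 0.073 ] handle(tool z) deg -63.31 tilt [ 0.003  0.001 -1.   ] F [2.4 4.1 4.7] M [ 0.65 -0.66  0.24] w 0.277 t 34.8
```

```bash

python3 -m inch '[[[-0.02,-0.01,0,0,0,-0.0028],[-0.041,-0.019,0,0,0,-0.0056],[-0.061,-0.029,0,0,0,-0.0083],[-0.061,-0.029,0,0,0,-0.0083]]]'
python3 -m inch '[[[-0.021,-0.009,0,0,0,-0.0028],[-0.041,-0.017,0,0,0,-0.0056],[-0.062,-0.025,0,0,0,-0.0083],[-0.062,-0.025,0,0,0,-0.0083]]]'
python3 -c "
from h import *
st()"
```

```text
t: 35.2
ee_pos: [0.526, 0.022, 0.073]
eef_rot: [0.901, 1.375, -0.897]
force: [3.3, 4.1, 4.9]
gripper_width: 0.279
t: 35.6
ee_pos: [0.5199, 0.0194, 0.073]
eef_rot: [0.941, 1.357, -0.937]
force: [3.4, 4.2, 4.1]
gripper_width: 0.279
pos [0.5199 0.0194 0.073 ] handle(tool z) deg -69.28 tilt [ 0.003  0.001 -1.   ] F [3.4 4.2 4.1] M [ 0.69 -0.65  0.16] w 0.279 t 35.6
```

```bash

python3 -m inch '[[[-0.021,-0.008,0,0,0,-0.0028],[-0.042,-0.015,0,0,0,-0.0056],[-0.063,-0.022,0,0,0,-0.0083],[-0.063,-0.022,0,0,0,-0.0083]]]'
python3 -m inch '[[[-0.021,-0.007,0,0,0,-0.0028],[-0.043,-0.013,0,0,0,-0.0056],[-0.043,-0.013,0,0,0,-0.0056]]]'
python3 -c "
from h import *
st()"
```

```text
t: 36.0
ee_pos: [0.5136, 0.0172, 0.073]
eef_rot: [0.98, 1.338, -0.976]
force: [4.1, 4.2, 3.8]
gripper_width: 0.275
t: 36.3
ee_pos: [0.5093, 0.0159, 0.073]
eef_rot: [1.007, 1.324, -1.003]
force: [4.3, 3.2, 5.1]
gripper_width: 0.281
pos [0.5093 0.0159 0.073 ] handle(tool z) deg -74.29 tilt [ 0.003  0.001 -1.   ] F [4.3 3.2 5.1] M [ 0.68 -0.69  0.23] w 0.281 t 36.3
```

```bash

python3 -m inch '[[[-0.022,-0.006,0,0,0,-0.0028],[-0.043,-0.011,0,0,0,-0.0056],[-0.043,-0.011,0,0,0,-0.0056]]]'
python3 -m inch '[[[-0.022,-0.005,0,0,0,-0.0028],[-0.043,-0.01,0,0,0,-0.0056],[-0.043,-0.01,0,0,0,-0.0056]]]'
```

```text
t: 36.6
ee_pos: [0.505, 0.0147, 0.073]
eef_rot: [1.033, 1.311, -1.029]
force: [4.0, 4.5, 5.4]
gripper_width: 0.28
t: 36.9
ee_pos: [0.501, 0.0139, 0.073]
eef_rot: [1.06, 1.296, -1.055]
force: [6.3, 4.3, 2.7]
gripper_width: 0.277
```

```bash

python3 -m inch '[[[-0.011,-0.002,0,0,0,-0.0014],[-0.022,-0.004,0,0,0,-0.0028],[-0.022,-0.004,0,0,0,-0.0028]]]'
python3 -c "
from h import *
st()"
```

```text
t: 37.2
ee_pos: [0.4995, 0.0136, 0.073]
eef_rot: [1.073, 1.288, -1.066]
force: [9.3, 6.0, 0.9]
gripper_width: 0.276
pos [0.4995 0.0136 0.073 ] handle(tool z) deg -79.27 tilt [ 0.006  0.001 -1.   ] F [9.3 6.  0.9] M [ 0.87 -1.63  0.6 ] w 0.276 t 37.2
```

```bash

python3 -m inch '[[[-0.01,-0.002,0,0,0,-0.001],[-0.01,-0.002,0,0,0,-0.001],[-0.01,-0.002,0,0,0,-0.001]]]'
python3 -c "
from h import *
st()"
```

```text
t: 37.5
ee_pos: [0.4988, 0.0136, 0.073]
eef_rot: [1.078, 1.285, -1.07]
force: [10.9, 5.8, -0.1]
gripper_width: 0.274
pos [0.4988 0.0136 0.073 ] handle(tool z) deg -79.61 tilt [ 0.006  0.001 -1.   ] F [10.9  5.8 -0.1] M [ 0.98 -1.9   0.63] w 0.274 t 37.5
```

```bash

python3 -m inch '[[[-0.01,-0.002,0,0,0,0],[-0.01,-0.002,0,0,0,0],[-0.01,-0.002,0,0,0,0]]]'
python3 -c "
from h import *
st()
for n in ('scene','side'):
    im=get_image(n);save(im,n+'5.png',(180,130,350,270) if n=='scene' else (205,135,355,265),4)
"
```

```text
t: 37.8
ee_pos: [0.4983, 0.0135, 0.0731]
eef_rot: [1.079, 1.284, -1.069]
force: [13.9, 6.7, -3.0]
gripper_width: 0.278
pos [0.4983 0.0135 0.0731] handle(tool z) deg -79.61 tilt [ 0.008  0.002 -1.   ] F [13.9  6.7 -3. ] M [ 0.98 -2.39  0.52] w 0.278 t 37.8
```

View pics/scene5.png

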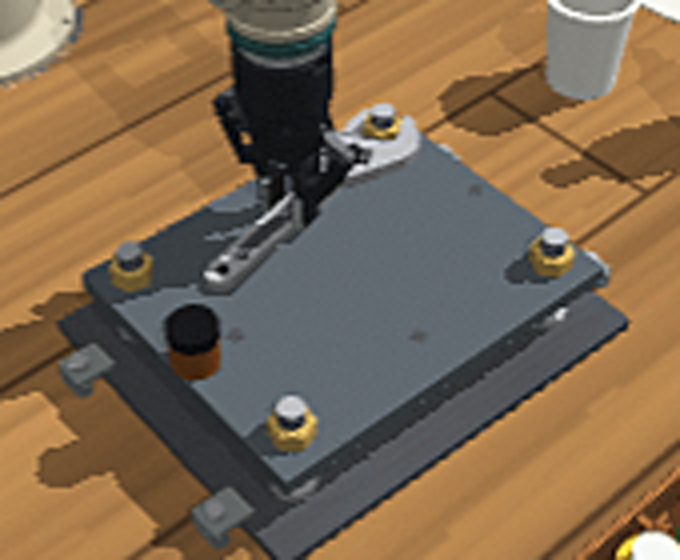

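```bash

python3 -m inch '[[[0.02,0.004,0,0,0,0],[0.025,0.005,0,0,0,0],[0.025,0.005,0,0,0,0]]]'
python3 -m inch '[[[0,0,0,0,0,0],[0,0,0,0,0,0],[0,0,0,0,0,0],[0,0,0.3,0,0,0],[0,0.1,0.6,0,0,0],[0,0.35,0.95,0,0,0],[0,0.4,1,0,0,0],[0,0.4,1,0,0,0],[0,0.4,1,0,0,0]]]' 0.4
python3 - <<'E'
from h import *
import pickle
st()
im=get_image("wrist");save(im,"w20.png",None,1.5);save(im,"w20n.png",(180,35,320,175),5);pickle.dump(im,open("w20.pkl","wb"))
E
```

```text
t: 38.2
ee_pos: [0.4993, 0.0136, 0.073]
eef_rot: [1.076, 1.287, -1.072]
force: [4.8, 4.6, 4.0]
gripper_width: 0.279
t: 39.1
ee_pos: [0.4973, 0.0526, 0.1705]
eef_rot: [1.074, 1.291, -1.078]
force: [0.1, -0.1, -0.5]
gripper_width: 0.599
pos [0.4973 0.0526 0.1705] handle(tool z) deg -79.72 tilt [-0.003 -0.001 -1.   ] F [ 0.1 -0.1 -0.5] M [-0.    0.07 -0.02] w 0.599 t 39.1
```

View pics/w20.png

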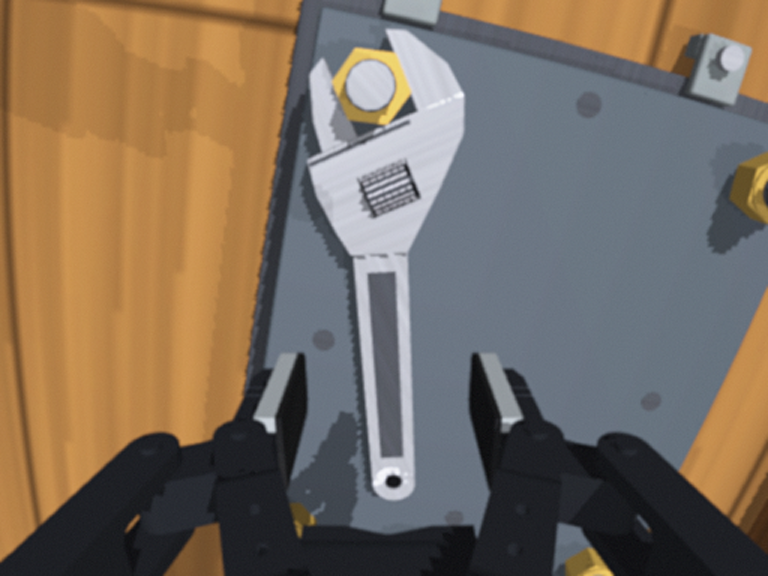

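View pics/w20n.png

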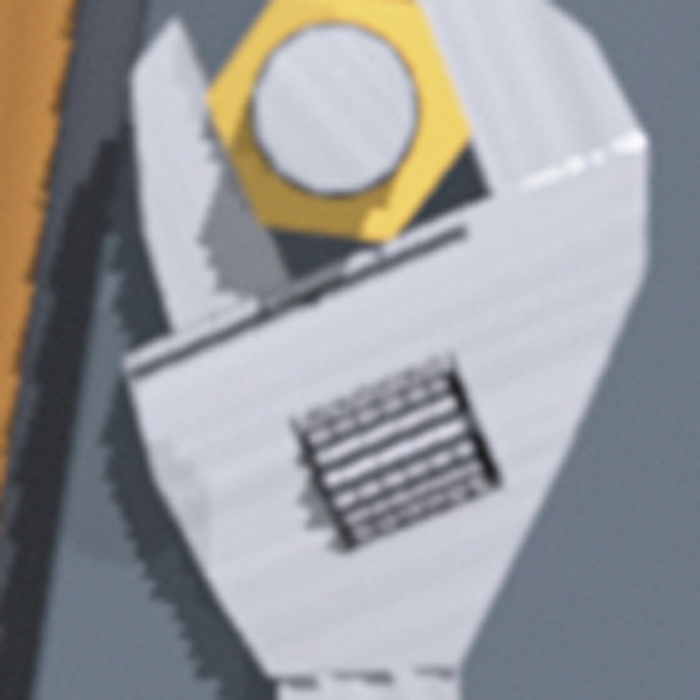

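```bash
python3 - <<'E'
from mm import *
im=pickle.load(open("w20.pkl","rb"))
save(im,"w20m.png",(190,10,320,120),6)
a=atz(im,[(381/1.5,256/1.5)],.08)[0,:2];b=atz(im,[(393.5/1.5,481/1.5)],.08)[0,:2];d=b-a
print("handle dir",np.degrees(np.arctan2(d[1],d[0])))
E
```

```text
handle dir -76.94460114865971
```

View pics/w20m.png

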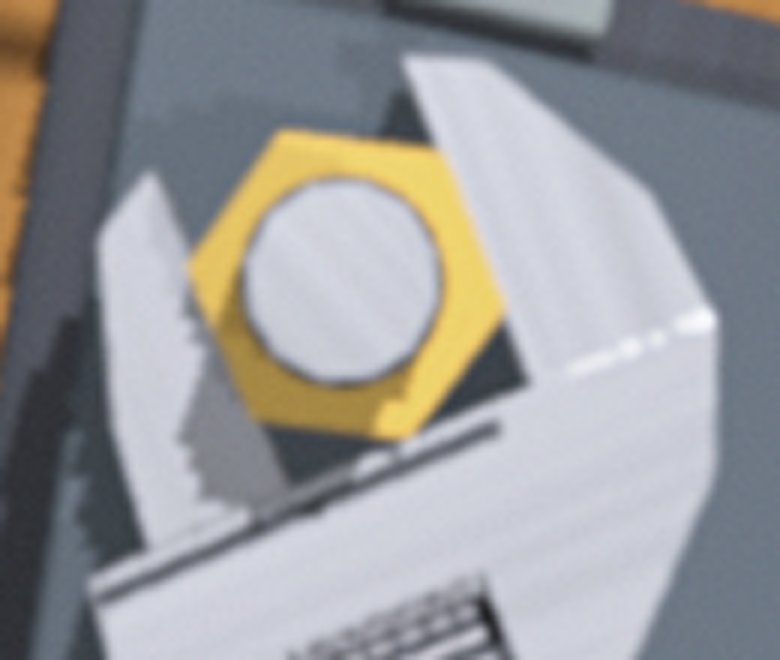

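```bash
python3 - <<'E'
from mm import *
im=pickle.load(open("w20.pkl","rb"))
o=np.array([190,10])
n=nut(im,np.array([(443,150),(507,298),(407,440),(255,420),(187,268),(280,130)])/6+o,([0,1,2,3,4,5],[0,1,2,5],[0,1,4,5]))
wr(im,np.array([(405,58),(532,382),(155,172),(290,490)])/6+o,n)
E
```

```text
nut [0, 1, 2, 3, 4, 5] [0.4744 0.1386] flat dir -56.022992524133635 rms mm 0.38708284841438884
nut [0, 1, 2, 5] [0.4742 0.1386] flat dir -56.30291328679592 rms mm 0.4221647395591925
nut [0, 1, 4, 5] [0.4745 0.1386] flat dir -55.51700997411889 rms mm 0.31776815508223044
face deg -57.144944065267595 0.036150467878875846
face deg -57.159337555794096 0.03640652955200648
throat deg -56.197268014261795
-58.15 gap mm 29.09086897198637 O [0.4737 0.1391] nut in wrench mm 0.7699942935082988 0.4379566869049702
-57.15 gap mm 29.101533298589555 O [0.4737 0.1391] nut in wrench mm 0.76680381288368 0.41680677918961817
-56.15 gap mm 29.103333016237187 O [0.4737 0.1391] nut in wrench mm 0.7688627307592389 0.40009905339983814
```

```bash

python3 -m inch '[[[0.05,-0.2,-0.3,0,0,0.0075],[0.057,-0.385,-0.6,0,0,0.0075],[0.057,-0.385,-0.9,0,0,0.0075],[0.057,-0.385,-0.975,0,0,0.0075],[0.057,-0.385,-0.975,0,0,0.0075],[0.057,-0.385,-0.975,0,0,0.0075]]]'
python3 -m inch '[[[0,0,0,0,0,0],[0,0,0,0,0,0],[0,0,0,0,0,0],[0,0,0,0,0,0],[0,0,0,0,0,0]]]' 0.85 40
python3 -c "
from h import *
st()"
python3 -m inch '[[[-0.02,-0.004,0,0,0,-0.0015],[-0.02,-0.004,0,0,0,-0.0015],[-0.02,-0.004,0,0,0,-0.0015]]]'
python3 -c "
from h import *
st()"
```

```text
t: 39.75
ee_pos: [0.5043, 0.0146, 0.0758]
eef_rot: [1.041, 1.307, -1.04]
force: [0.1, -0.3, -0.2]
gripper_width: 0.6
t: 40.25
ee_pos: [0.5041, 0.0146, 0.0764]
eef_rot: [1.04, 1.307, -1.04]
force: [-4.4, -0.6, 5.2]
gripper_width: 0.273
pos [0.5041 0.0146 0.0764] handle(tool z) deg -76.99 tilt [ 0.001 -0.001 -1.   ] F [-4.4 -0.6  5.2] M [-0.16  0.67  0.11] w 0.273 t 40.25
t: 40.55
ee_pos: [0.5029, 0.0144, 0.0764]
eef_rot: [1.049, 1.301, -1.045]
force: [1.1, 0.5, 5.7]
gripper_width: 0.272
pos [0.5029 0.0144 0.0764] handle(tool z) deg -77.53 tilt [ 0.004  0.    -1.   ] F [1.1 0.5 5.7] M [ 0.11 -0.11  0.08] w 0.272 t 40.55
```

```bash

python3 -m inch '[[[-0.02,-0.004,0,0,0,-0.0015],[-0.02,-0.004,0,0,0,-0.0015],[-0.02,-0.004,0,0,0,-0.0015]]]'
python3 -c "
from h import *
st()"
python3 -m inch '[[[-0.015,-0.003,0,0,0,-0.001],[-0.015,-0.003,0,0,0,-0.001],[-0.015,-0.003,0,0,0,-0.001]]]'
python3 -c "
from h import *
st()"
```

```text
t: 40.85
ee_pos: [0.5016, 0.0141, 0.0764]
eef_rot: [1.057, 1.296, -1.051]
force: [5.4, 0.9, 3.4]
gripper_width: 0.272
pos [0.5016 0.0141 0.0764] handle(tool z) deg -78.08 tilt [ 0.006  0.    -1.   ] F [5.4 0.9 3.4] M [ 0.28 -0.8   0.18] w 0.272 t 40.85
t: 41.15
ee_pos: [0.5006, 0.014, 0.0764]
eef_rot: [1.063, 1.293, -1.054]
force: [8.3, 2.8, 1.7]
gripper_width: 0.277
pos [0.5006 0.014  0.0764] handle(tool z) deg -78.44 tilt [ 0.007  0.001 -1.   ] F [8.3 2.8 1.7] M [ 0.41 -1.37  0.14] w 0.277 t 41.15
```

```bash

python3 -m inch '[[[0.03,0.006,0,0,0,0.002],[0.035,0.007,0,0,0,0.002],[0.035,0.007,0,0,0,0.002]]]'
python3 -m inch '[[[0,0,0,0,0,0],[0,0,0,0,0,0],[0,0,0,0,0,0],[0,0,0.3,0,0,0],[0,0.1,0.6,0,0,0],[0,0.2,0.95,0,0,0],[0,0.3,1,0,0,0],[0,0.3,1,0,0,0],[0,0.3,1,0,0,0]]]' 0.4
python3 - <<'E'
from h import *
import pickle
st()
im=get_image("wrist");save(im,"w21.png",(190,0,320,120),6);pickle.dump(im,open("w21.pkl","wb"))
a=get_image("side");save(a,"side6.png",None,1.5)
E
```

```text
t: 41.45
ee_pos: [0.5023, 0.0143, 0.0763]
eef_rot: [1.051, 1.301, -1.049]
force: [-2.0, 0.4, 9.0]
gripper_width: 0.268
t: 42.35
ee_pos: [0.5011, 0.0441, 0.1731]
eef_rot: [1.049, 1.305, -1.051]
force: [-0.6, -0.1, -0.8]
gripper_width: 0.602
pos [0.5011 0.0441 0.1731] handle(tool z) deg -77.71 tilt [-0.002 -0.    -1.   ] F [-0.6 -0.1 -0.8] M [-0.04  0.01  0.  ] w 0.602 t 42.35
```

View pics/w21.png

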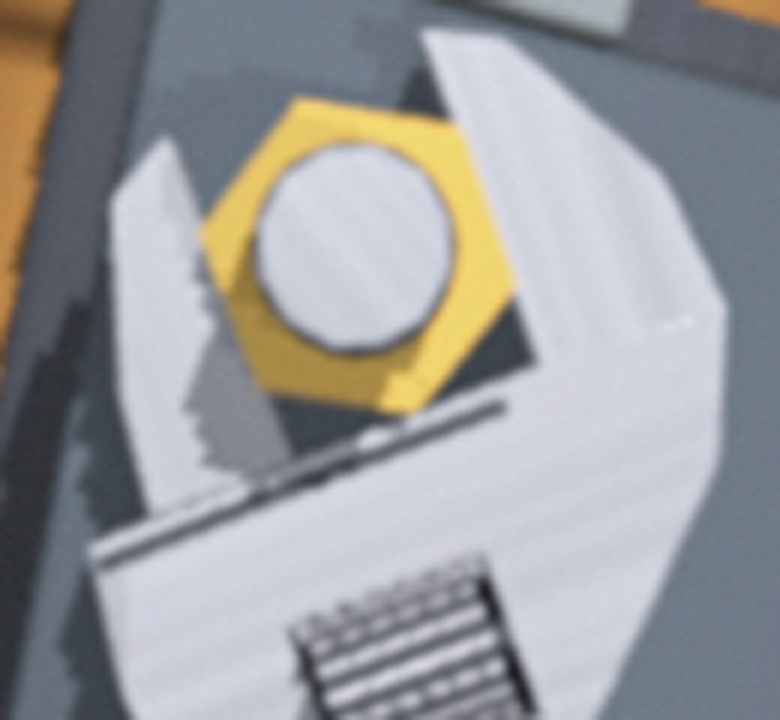

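View pics/side6.png

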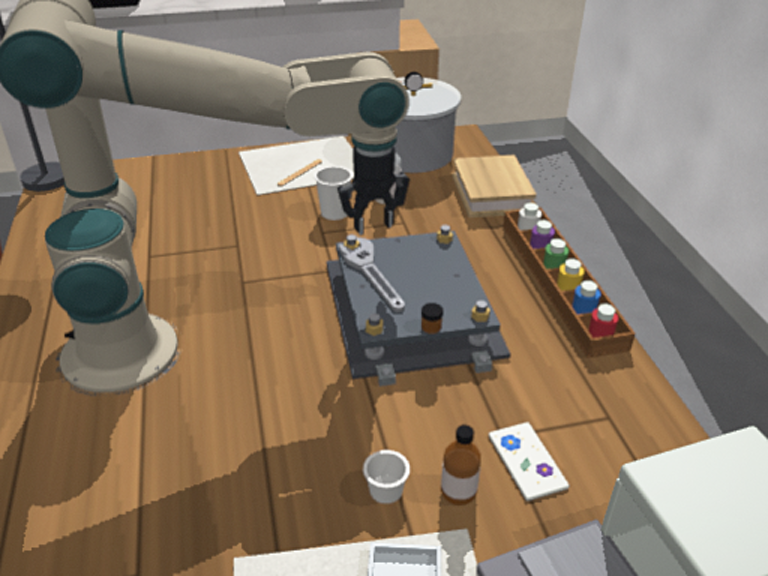

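```bash
python3 - <<'E'
from mm import *
im=pickle.load(open("w21.pkl","rb"))
o=np.array([190,0])
n=nut(im,np.array([(455,122),(515,275),(415,415),(262,390),(200,235),(295,98)])/6+o,([0,1,2,3,4,5],[0,1,2,5],[0,1,4,5]))
wr(im,np.array([(423,32),(538,360),(170,140),(293,460)])/6+o,n)
E
```

```text
nut [0, 1, 2, 3, 4, 5] [0.4743 0.1385] flat dir -55.41704041191201 rms mm 0.3823794778828508
nut [0, 1, 2, 5] [0.4741 0.1385] flat dir -55.65948754761587 rms mm 0.35986169438963295
nut [0, 1, 4, 5] [0.4743 0.1386] flat dir -55.06134547775446 rms mm 0.3435471585688048
face deg -57.1258175974057 0.03597890278538333
face deg -56.97057021104983 0.03594341644355376
throat deg -56.152992582728636
-58.05 gap mm 29.09661949352682 O [0.4735 0.1392] nut in wrench mm 0.9229014414418486 0.4035728014154595
-57.05 gap mm 29.10928752234937 O [0.4735 0.1392] nut in wrench mm 0.9191861739982089 0.3815262717747709
-56.05 gap mm 29.11308858020467 O [0.4735 0.1392] nut in wrench mm 0.920673887911387 0.3639326708438911
```

```bash
python3 -c "
from h import *
st();print(finish_job())"
```

```text
pos [0.501  0.0438 0.1728] handle(tool z) deg -77.75 tilt [-0.003 -0.    -1.   ] F [-0.3  0.3 -0. ] M [ 0.03  0.05 -0.  ] w 0.6 t 42.45
the job is handed in; nothing more can be done
None
```

I handed the job in at 42.5 s. By my checks the nut is tight and the fitted wrench lies seated on it, but the system gave no verdict.

**What I did:**
- **Seating:** I gripped the wrench by its handle and slid it flat onto the loose nut.
- **Setting the jaws:** I closed them with five fingertip strokes on the worm at about 16–20 N. By the fifth stroke the gap no longer changed.
- **Tightening:** I swung the handle clockwise until it hit the stop, then released it and lifted clear.

**Last checks:**
- **Nut angle:** it turned about 39–40° (0.69 rad), from −16.3° to about −56°.
- **Stop:** the handle force rose from about 4 N while turning to about 14–15 N. I then gripped it again and pushed a second time. The handle only sprang back, and the nut stayed within about 0.5°.
- **Jaws:** they measured 29.1 mm apart. That is slightly below the possible 30 mm, so it includes measurement error, but they touch both flats.
- **Seat:** the wrench is within about 1 mm of its seat.
- **Robot:** nothing was touching the robot.
- **Bystanders:** the jar, small cup, amber bottle and slab looked undisturbed in the last side picture. I judged that by eye and did not measure it. The resin bottle was hidden behind the gripper.

**What went wrong on the way:**
- I first read the nut's orientation 30° wrong. The jaws jammed at a slant with about 11 N, and the handle slipped in the fingers while backing out. The nut did not turn, and I corrected the approach.
- One regrip was too high on the handle, so I redid it.
- During the final push the pads twisted about 2.6° on the handle.

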